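# Two-sided lacquer check on metal coupons in a turn-over holder

### The job

Lay the lacquered metal coupons (two or three of copper, brass and silver) from the felt into pockets of the turn-over holder, blue rings up as they lie now, and push the lid fully shut. Take the gauge probe from its rest and press its spring tip lightly for about half a second on the bare steel zero block, then squarely on the blue ring of each coupon in the order copper, brass, silver; hang the probe in its rest, swing the closed holder right over by its handle bar, and press the probe on the red rings in the same order. Finish with the probe hanging in its rest, the holder turned over and shut with the coupons inside, and the other things on the table left where they are.

Things in the scene. Friction and masses are not known exactly. Their poses are not given: they have to be found in the camera images.
- frame_center (a point): Middle of the holder's aluminium coupon frame, 94 (x) x 250 mm (y), on its turning axis (y), 88 mm up between two posts. Three pockets 36 x 65 mm, 7 mm deep, centred at y = -68, 0, +68 mm; a seated coupon's centre is at x = z = 0, its length along x, its ends on rails that start 21 mm from the middle. The space between the rails is open right through, so fingers can go down beside a coupon.
- frame (a joint): turning angle of the frame, rad: 0 level with its z up (start, a stop), pi level with its z down (a stop). The handle goes up and over, from the robot's side to the far side. Stiff bearing (about 3.5 N at the handle): stays where it is left. The holder's black base plate (150 x 330 x 10 mm) and dark posts (34 x 10 mm, 105 mm high, at frame y = +-146 mm) are fixed.
- handle (a point): middle of the handle bar, round, 15 mm thick, black rubber sleeve 110 mm long along the frame's y, 100 mm from the turning axis (frame x = -100 mm). 39 mm free between bar and closed frame. It can be pinched from above with a finger on either side in x and turns inside the fingers as it swings.
- lid (a joint): lid angle, rad: 0 shut, up to 2.4 open (starts at 2.0 to 2.3, leaning back). Friction hinge (about 6 N at the free edge): stays where it is put, also upside down. Push the free edge over from behind and then down until it is shut.
- lid_hinge (a point): hinge line of the lid, at frame x = +50.5 mm (the far side), z = +4 mm. Axes turn with the lid: it extends 103 mm along -x, 244 mm along y; its outer face is at z = +5 mm. The middle of its free edge is a black thumb lip (12 x 60 mm) centred 97.5 mm from the hinge. Open in the middle: its rails cover only the coupons' ends.
- probe_grip (a point): Gauge probe, pen-like, upright in its rest, 82 g: middle of its black ribbed grip, 18 mm in diameter, which runs 30 mm up and 26 mm down from here. Then comes a white flange 32 mm wide (faces 29 and 34 mm below this point) and a white barrel 16 mm in diameter that tapers to the tip. z points away from the tip.
- probe_tip (a point): end of the probe's spring-loaded steel tip (8 mm in diameter), on its axis, 98 mm below the middle of the grip when not pressed
- shoe (a joint): how far the spring tip is pushed in, m: 0 free, 0.006 fully in; 0.75 N to start, 2.25 N fully in. A reading needs more than 0.0015 (1.1 N); pressing to about 0.003 is right.
- rest_hole (a point): Probe rest, fixed: middle of the round 22 mm hole in the upper face (94 mm high) of a black plate 60 x 56 mm, on which the probe's flange sits; a post stands behind the hole at +x (base disc 92 mm across). With the probe hung, the middle of its grip is 34 mm above this point.
- zero_top (a point): Zero block: middle of the top face of a bare polished steel disc, 50 mm across and 12 mm high, loose on the table, 180 g
- copper_center (a point): centre of the reddish copper coupon, a loose plate 60 (its x) x 32 (y) x 6 mm (z), 90 g, lying flat on the 2 mm felt, blue-ringed face up (+z). Grasp across its 32 mm. It may be absent.
- copper_front (a point): middle of the blue ring (13 mm across) on the front face of the copper coupon, 8 mm from its middle along +x
- copper_back (a point): middle of the red ring (13 mm across) on the back face of the copper coupon, 8 mm from its middle along -x; it looks up only when the holder has been turned over
- brass_center (a point): centre of the yellow brass coupon, a loose plate 60 (its x) x 32 (y) x 6 mm (z), 90 g, lying flat on the 2 mm felt, blue-ringed face up (+z). Grasp across its 32 mm. It may be absent.
- brass_front (a point): middle of the blue ring (13 mm across) on the front face of the brass coupon, 8 mm from its middle along +x
- brass_back (a point): middle of the red ring (13 mm across) on the back face of the brass coupon, 8 mm from its middle along -x; it looks up only when the holder has been turned over
- silver_center (a point): centre of the silver-white coupon, a loose plate 60 (its x) x 32 (y) x 6 mm (z), 90 g, lying flat on the 2 mm felt, blue-ringed face up (+z). Grasp across its 32 mm. It may be absent.
- silver_front (a point): middle of the blue ring (13 mm across) on the front face of the silver coupon, 8 mm from its middle along +x
- silver_back (a point): middle of the red ring (13 mm across) on the back face of the silver coupon, 8 mm from its middle along -x; it looks up only when the holder has been turned over
- swab_pot: grey pot of cotton, 66 x 66 x 69 mm; bystander, leave alone; origin under its middle
- loupe: black eye loupe, 36 mm across, 39 mm high; bystander, leave alone; origin under its middle
- tape: roll of masking tape, 102 mm across, 25 mm high; bystander, leave alone; origin under its middle
- dropper: dropper bottle, 32 mm across, 94 mm high; bystander, leave alone; origin under its middle
- paper_weight: brown covered weight, 32 x 62 x 51 mm; bystander, leave alone; origin under its middle
There are look-alikes about, which are no part of the job. Of the things like the part that bears brass_center, leave any that is purple; of the rest the smaller one is meant.

How it is judged:
On the way, in this order (a step that is already met when the one before it is completed fails the run):
1. every coupon lies flat in a pocket with its blue-ringed face up, and the lid is shut over them (x of copper_center in the frame of frame_center between -0.005 and 0.005 m and z of copper_center in the frame of frame_center between -0.004 and 0.004 m and angle between the z axis of each of copper_center, brass_center, silver_center and the z axis of frame_center, either way round below 0.06 rad and (y of copper_center in the frame of frame_center between -0.073 and -0.063 m or y of copper_center in the frame of frame_center between -0.005 and 0.005 m or y of copper_center in the frame of frame_center between 0.063 and 0.073 m) and x of brass_center in the frame of frame_center between -0.005 and 0.005 m and z of brass_center in the frame of frame_center between -0.004 and 0.004 m and (y of brass_center in the frame of frame_center between -0.073 and -0.063 m or y of brass_center in the frame of frame_center between -0.005 and 0.005 m or y of brass_center in the frame of frame_center between 0.063 and 0.073 m) and x of silver_center in the frame of frame_center between -0.005 and 0.005 m and z of silver_center in the frame of frame_center between -0.004 and 0.004 m and (y of silver_center in the frame of frame_center between -0.073 and -0.063 m or y of silver_center in the frame of frame_center between -0.005 and 0.005 m or y of silver_center in the frame of frame_center between 0.063 and 0.073 m) and angle between each of copper_center, brass_center, silver_center's own z axis and vertical below 0.12 rad and height (world z) of each of copper_front, brass_front, silver_front above 0.085 m and value of joint lid below 0.09 rad and value of joint frame below 0.1 rad), for 0.3 s.
2. the probe is zeroed: its spring tip pressed on the bare zero block (distance between probe_tip and zero_top below 0.018 m and value of joint shoe above 0.0015 m and angle between probe_grip's own z axis and vertical below 0.26 rad), for 0.3 s.
3. the probe is pressed on the blue ring of the copper coupon (distance between probe_tip and copper_front below 0.006 m and contact force between probe and coupon_copper above 1.1 N and angle between the z axis of probe_grip and the z axis of copper_center, either way round below 0.26 rad), for 0.3 s.
4. the probe is pressed on the blue ring of the brass coupon (distance between probe_tip and brass_front below 0.006 m and contact force between probe and coupon_brass above 1.1 N and angle between the z axis of probe_grip and the z axis of brass_center, either way round below 0.26 rad), for 0.3 s.
5. the probe is pressed on the blue ring of the silver coupon (distance between probe_tip and silver_front below 0.006 m and contact force between probe and coupon_silver above 1.1 N and angle between the z axis of probe_grip and the z axis of silver_center, either way round below 0.26 rad), for 0.3 s.
6. the probe hangs in its rest and the frame has been swung right over, lid still shut (horizontal distance between probe_grip and rest_hole below 0.01 m and height (world z) of probe_grip between 0.122 and 0.134 m and angle between probe_grip's own z axis and vertical below 0.15 rad and value of joint lid below 0.09 rad and value of joint frame above 3.04 rad), for 0.3 s.
7. the probe is pressed on the red ring of the copper coupon (distance between probe_tip and copper_back below 0.006 m and contact force between probe and coupon_copper above 1.1 N and angle between the z axis of probe_grip and the z axis of copper_center, either way round below 0.26 rad), for 0.3 s.
8. the probe is pressed on the red ring of the brass coupon (distance between probe_tip and brass_back below 0.006 m and contact force between probe and coupon_brass above 1.1 N and angle between the z axis of probe_grip and the z axis of brass_center, either way round below 0.26 rad), for 0.3 s.
9. the probe is pressed on the red ring of the silver coupon (distance between probe_tip and silver_back below 0.006 m and contact force between probe and coupon_silver above 1.1 N and angle between the z axis of probe_grip and the z axis of silver_center, either way round below 0.26 rad), for 0.3 s.
At the end, for the whole second after the job is handed in: The frame is turned over (within 0.1 rad of its stop), lid shut (under 0.09 rad), every coupon flat in a pocket (within 5 mm sideways, 4 mm in height), and the probe at rest, upright in its rest (within 10 mm of the hole, 6 mm in height) (all of step 6 and x of copper_center in the frame of frame_center between -0.005 and 0.005 m and z of copper_center in the frame of frame_center between -0.004 and 0.004 m and angle between the z axis of each of copper_center, brass_center, silver_center and the z axis of frame_center, either way round below 0.06 rad and (y of copper_center in the frame of frame_center between -0.073 and -0.063 m or y of copper_center in the frame of frame_center between -0.005 and 0.005 m or y of copper_center in the frame of frame_center between 0.063 and 0.073 m) and x of brass_center in the frame of frame_center between -0.005 and 0.005 m and z of brass_center in the frame of frame_center between -0.004 and 0.004 m and (y of brass_center in the frame of frame_center between -0.073 and -0.063 m or y of brass_center in the frame of frame_center between -0.005 and 0.005 m or y of brass_center in the frame of frame_center between 0.063 and 0.073 m) and x of silver_center in the frame of frame_center between -0.005 and 0.005 m and z of silver_center in the frame of frame_center between -0.004 and 0.004 m and (y of silver_center in the frame of frame_center between -0.073 and -0.063 m or y of silver_center in the frame of frame_center between -0.005 and 0.005 m or y of silver_center in the frame of frame_center between 0.063 and 0.073 m) and velocity of joint frame below 0.05 rad/s and linear speed of probe below 0.02 m/s); the robot touches nothing.
It fails at once if a bystander (cotton pot, loupe, tape, dropper bottle or weight) is pushed more than 30 mm (distance of any of swab_pot, loupe, tape, dropper, paper_weight from where it was at the start of the episode above 0.03 m).
It fails at once if the probe is pressed on a coupon or the zero block with more than 20 N (contact force between probe and zero_block above 20 N or contact force between probe and coupon_copper above 20 N or contact force between probe and coupon_brass above 20 N or contact force between probe and coupon_silver above 20 N).
Of coupon_copper, coupon_brass, coupon_silver only 2 to 3 are there at a start; the rules pass over those that are not, and their reading is None.
At some moment in a run one of coupon_copper, coupon_brass, coupon_silver, zero_block may be knocked a few centimetres aside while the robot is not near it.
It also fails if it takes over 210 s, if anything falls off the work surface, if the arm or the gripper's body presses on something with over 40 N, if the wrist force passes 120 N, or if a joint passes its speed limit or range.

### The arm

A 6-joint arm with a two-finger parallel gripper is mounted at the origin on the work surface; the furniture and walls round the work are solid. World frame = base frame: x ahead of the robot, y to its left, z up, the work surface at z = 0. Lengths are in m, angles in rad, forces in N, time in s.
With the tool pointing down it reaches from about 0.35 to 0.85 m from the base axis. Payload 8.1 kg.
Tool frame: the origin (TCP) lies midway between the tips of the shut fingers; the grasp point (between the pads) lies robot.grip_depth behind it (robot.grip_depth is the distance from the TCP to the grasp point, in m); z points along the fingers, y is the line along which they close (so a half turn about z gives the same grasp; the last joint's range is limited). The gripper opens to 93 mm and grips with 3 to 60 N. Pads are 15 mm wide; open, the fingers measure 128 mm over their backs; the gripper's body (75 mm by 188 mm) begins 65 mm behind the grasp point.
Start: joints at [-1.31, 0.13, 1.488, -0, 1.523, -0.085], TCP at [0.203, -0.564, 0.219] pointing down, gripper open.
Joint ranges: [-2.96, 2.96], [-0.89, 2.26], [0.02, 2.5], [-1.34, 4.48], [0, 2.73], [-2.66, 2.66]. Speed limits (rad/s): [2.39, 2.39, 2.79, 3.14, 3.14, 3.14].

### API

Orientations are given as a rotation vector (axis times angle).
In Python, from plant import robot gives the robot as it stands.
- The arm moves only by the tool carry_out, never from a script. Its argument "rows" is a list of rows, each a list of 6 numbers: the shift along the tool's x, y, z in m, then the turn, a rotation vector about the tool's x, y, z in degrees. A call has 1 to 12 rows; each row is the pose to reach, as a shift and turn from the pose commanded when the call began, along the tool's axes at that moment; what a row does not reach only later rows make up. A row lasts 1/8 s, in which the tool goes at most 62.5 mm and 10.7 degrees, less where a joint would pass 70% of its speed; a pose out of reach is approached as far as the arm can. A call with a gripper value outside its range is refused whole. "jaw" is the closure in counts, from 0 (fully open) to 255 (shut), set as the call begins (left out, the last holds). The fingers move at their own pace and stop on an object; "force" is the grip in N (left out, the last holds). Time passes only in rows, so rows that repeat a pose let the fingers close. It gives the time, the measured TCP pose, the force, the opening and the grip force at its end, in the units of the state.
- robot.read_state(): the state, without advancing time (a new reading comes with each control period).
- robot.read_camera(name): name is "scene" or "side" or "wrist"; returns the picture (400x640x3 uint8, red, green, blue); there is no depth.
- robot.camera_model(name): a dict with "fx", "fy", "cx", "cy" (pixels), "R" (3x3) and "t" (3): a world point X has camera coordinates R X + t; the wrist camera has in their place "mount" (4x4, takes a point from camera to tool coordinates, whose origin is the TCP and whose axes are the flange's). Camera axes: x right, y down, z forward; pixel columns grow to the right and rows downward; lengths in m; the calibration is good to about 2 mm. A picture is of the moment at which its call begins: read the wrist's pose just before it. camera_model takes no time and is no camera call.
- robot.close_job(): hands the job in; it is judged then, once.
Trained networks look in the newest picture that a camera, given by its name, has taken for a name from the list of things; names that differ only in an ending like _2 or _b are one class to them, and where a whole thing is asked for, a point or a joint stands for the part that bears it (a point fixed in the world has none). Each returns a list of dicts, best first, with "conf" (0 to 1); they miss things now and then, are a little off and sometimes report something else, mostly with a low value. They report only what shows in the picture. A call takes as long as a camera call. They do not tell look-alikes from the thing itself.
- robot.outline_of(camera, target): "pixels" (400x640 bool, what is visible of it) and "pixel" ([column, row] in pixels, amid what is visible of it).
The state is a dict: "t": time; "q": joint angles; "dq": joint speeds; "joint_torque": joint torques, N m; "tool_pos": TCP position; "orientation": TCP orientation; "force": force on the tool from outside, world axes, zero at the start; "wrist_torque": the same for the moment, N m; "opening": finger opening in m; "gripper_force": force on a finger pad.
Only numpy, scipy, OpenCV 4.12 (cv2) and the standard library are available. Lean on these libraries where they do the work, as an engineer would, in place of code of your own. Each camera call takes 0.05 s, during which the arm holds its last target. There are 200 camera calls.

## Working session

There is one attempt and no reset: what is moved stays moved. The work goes in short steps, Python scripts to look and compute and a tool call to move; the robot and the scene stay as the last step left them, time stands still between calls to the robot, and variables do not carry over. Pictures are saved under pics/ and viewed, at most 14 in all, crops included, and the job is handed in when it is done.

Besides the shell and the picture viewer there is one more tool, called after "Request:" as name(argument=value, ...), one argument or row to a line, values as JSON. carry_out: Moves the arm, as the interface text tells. Its arguments: {"type":"object","properties":{"rows":{"type":"array"},"jaw":{"type":"number"},"force":{"type":"number"}},"required":["rows"]}

```bash
ls; mkdir -p pics
cat > h.py <<'E'
import numpy as np, cv2
from scipy.spatial.transform import Rotation as Rt
from plant import robot
def cam(name):
    m=robot.camera_model(name)
    if name=="wrist":
        s=robot.read_state(); T=np.eye(4); T[:3,:3]=Rt.from_rotvec(s["orientation"]).as_matrix(); T[:3,3]=s["tool_pos"]
        W=T@np.array(m["mount"]); R=W[:3,:3].T; t=-R@W[:3,3]
    else: R=np.array(m["R"]); t=np.array(m["t"])
    K=np.array([[m["fx"],0,m["cx"]],[0,m["fy"],m["cy"]],[0,0,1]])
    return K,R,t
def ray2plane(c,px,z):
    K,R,t=c; d=R.T@np.linalg.inv(K)@np.array([px[0],px[1],1.]); o=-R.T@t
    return o+d*(z-o[2])/d[2]
def proj(c,X):
    K,R,t=c; p=K@(R@np.array(X,float)+t); return p[:2]/p[2]
def shot(name,fn=None):
    c=cam(name); im=robot.read_camera(name)
    if fn: cv2.imwrite("pics/"+fn,cv2.cvtColor(im,cv2.COLOR_RGB2BGR))
    return c,im
E
python3 - <<'E'
from h import *
s=robot.read_state(); print({k:np.round(v,3) for k,v in s.items()}, robot.grip_depth)
for n in("scene","side","wrist"):
    c,im=shot(n,n+"0.png"); print(n, np.round(-c[1].T@c[2],3), c[0][0,0], c[0][0,2],c[0][1,2])
    for t in("copper_center","brass_center","silver_center","zero_top","probe_grip","rest_hole","frame_center","handle","lid","swab_pot","loupe","tape","dropper","paper_weight"):
        try:
            for d in robot.outline_of(n,t)[:4]:
                if d["conf"]>.3: print(" ",t,np.round(d["pixel"]),round(d["conf"],2),d["pixels"].sum(), np.round(ray2plane(c,d["pixel"],.008)[:2],3))
        except Exception as e: print(t,e)
E
```

```text
pics
{'t': np.float64(0.0), 'q': array([-1.31 ,  0.131,  1.489, -0.   ,  1.523, -0.085]), 'dq': array([ 0.   , -0.001, -0.002, -0.001, -0.002, -0.002]), 'joint_torque': array([-1.0000e-03, -5.5984e+01, -4.9176e+01,  7.7000e-02,  3.6000e-02,
       -0.0000e+00]), 'tool_pos': array([ 0.203, -0.564,  0.218]), 'orientation': array([-3.093, -0.54 ,  0.   ]), 'force': array([ 0.579, -0.022, -0.064]), 'wrist_torque': array([-0.029, -0.025,  0.024]), 'gripper_force': np.float64(0.0), 'opening': np.float64(0.093)} 0.0188
scene [0.165 0.72  1.076] 386.8830443412807 325.6479395598217 197.0034212253546
  copper_center [307. 301.] 0.72 210 [0.448 0.327]
  copper_center [341. 173.] 0.38 2690 [ 0.621 -0.169]
  brass_center [380. 261.] 0.9 314 [0.328 0.094]
  brass_center [281. 267.] 0.75 155 [0.579 0.275]
  brass_center [388. 219.] 0.7 142 [ 0.378 -0.07 ]
  silver_center [328. 268.] 0.64 182 [0.452 0.201]
  zero_top [406. 166.] 0.4 112 [ 0.43  -0.334]
  rest_hole [398. 142.] 0.57 532 [ 0.513 -0.438]
  rest_hole [343. 174.] 0.57 2284 [ 0.614 -0.168]
  frame_center [340. 172.] 0.8 2311 [ 0.628 -0.169
[... 678 characters left out ...]
271]
  brass_center [358. 251.] 0.54 89 [ 0.388 -0.092]
  zero_top [421. 242.] 0.69 127 [ 0.429 -0.333]
  rest_hole [445. 224.] 0.76 426 [ 0.521 -0.438]
  rest_hole [379. 216.] 0.38 268 [ 0.564 -0.185]
  rest_hole [284. 236.] 0.36 92 [0.46 0.19]
  frame_center [375. 213.] 0.85 300 [ 0.582 -0.171]
  frame_center [198. 259.] 0.39 196 [0.349 0.498]
  swab_pot [279. 191.] 0.78 283 [0.708 0.222]
  loupe [380. 216.] 0.61 290 [ 0.566 -0.187]
  loupe [302. 179.] 0.39 78 [0.781 0.128]
  tape [380. 211.] 0.59 218 [ 0.59  -0.193]
  tape [279. 190.] 0.5 266 [0.713 0.224]
  paper_weight [199. 260.] 0.74 226 [0.343 0.491]
wrist [ 0.265 -0.543  0.384] 323.68410812629634 323.5549396734835 199.13417606768164
```

Run:
```python
import cv2
a=cv2.imread("pics/scene0.png"); cv2.imwrite("pics/s1.png",cv2.resize(a[100:400,180:500],(800,750))[:600])
a=cv2.imread("pics/scene0.png")[110:350,230:480]; cv2.imwrite("pics/s2.png",cv2.resize(a,(625,600),interpolation=cv2.INTER_CUBIC))
```

```text
(no output)
```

View pics/s2.png

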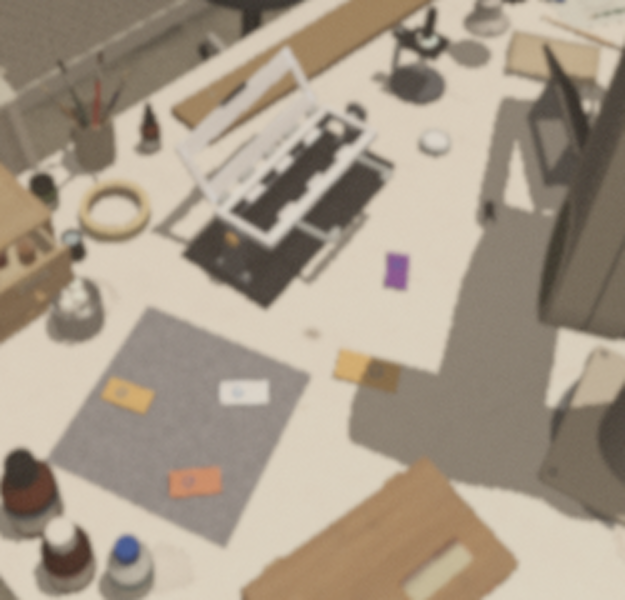

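Three look-alikes for brass: felt one at (281,267), ~155 px; larger yellow one off the felt at (380,261), 314 px; purple one at (388,219). The felt one fits (not purple, the smaller). I'll confirm it in a wrist close-up, and first move the camera over the felt.

```bash
cat >> h.py <<'E'
def down(a): # a deg: heading of tool x
    return Rt.from_euler('z',a,degrees=True).as_matrix()@np.diag([1.,-1,-1])
def delta(pos,R,base=None):
    s=robot.read_state(); R0=Rt.from_rotvec(s["orientation"]).as_matrix(); p0=np.array(s["tool_pos"])
    if base is not None: p0,R0=base
    d=R0.T@(np.array(pos)-p0); r=Rt.from_matrix(R0.T@R).as_rotvec(degrees=True)
    return np.round(np.r_[d*1000,r],1), np.linalg.norm(d)/.0625, np.linalg.norm(r)/10.7
def st():
    s=robot.read_state(); R=Rt.from_rotvec(s["orientation"]).as_matrix()
    print("t",round(float(s["t"]),2),"p",np.round(s["tool_pos"],4),"a",round(float(np.degrees(np.arctan2(R[1,0],R[0,0]))),2),"tz",np.round(R[:,2],4),"F",np.round(s["force"],1),"open",round(float(s["opening"]),4),"gf",round(float(s["gripper_force"]),1),"q",np.round(s["q"],2))
E
python3 - <<'E'
from h import *
m=robot.camera_model("wrist"); print(np.round(m["mount"],3))
st()
print(delta([.203,-.564,.32],down(19.8)))
print(delta([.49,.18,.32],down(90)))
E
```

```text
[[ 0.    -0.971 -0.24   0.065]
 [ 1.     0.    -0.     0.001]
 [ 0.    -0.24   0.971 -0.166]
 [ 0.     0.     0.     1.   ]]
t 2.25 p [ 0.2034 -0.5645  0.2186] a 19.81 tz [ 0. -0. -1.] F [0.1 0.9 0.7] open 0.0925 gf 0.0 q [-1.31  0.13  1.49 -0.    1.52 -0.09]
(array([  -0.2,   -0.6, -101.4,    0. ,    0. ,    0. ]), np.float64(1.621686757342893), np.float64(0.0012085276537277838))
(array([ 522. , -603.3, -101.4,    0. ,    0. ,  -70.2]), np.float64(12.86683292685074), np.float64(6.559543388036778))
```

Request:
carry_out(
  rows=[
    [0, 0, -0.06, 0, 0, 0],
    [0.02, -0.04, -0.08, 0, 0, -10],
    [0.522, -0.7, -0.08, 0, 0, -70],
    [0.522, -0.7, -0.08, 0, 0, -70],
    [0.522, -0.7, -0.08, 0, 0, -70],
    [0.522, -0.7, -0.08, 0, 0, -70],
    [0.522, -0.7, -0.08, 0, 0, -70],
    [0.522, -0.7, -0.08, 0, 0, -70],
    [0.522, -0.7, -0.08, 0, 0, -70],
    [0.522, -0.7, -0.08, 0, 0, -70],
    [0.522, -0.7, -0.08, 0, 0, -70],
    [0.522, -0.7, -0.08, 0, 0, -70],
  ],
)

```text
t: 3.75
tool_pos: [0.3963, 0.0784, 0.2991]
orientation: [2.224, 2.217, 0.002]
force: [1.8, -0.3, 0.4]
opening: 0.0932
gripper_force: 0.0
```

Run:
```python
from h import *
st(); print(delta([.49,.26,.27],down(90)))
```

```text
t 3.75 p [0.3963 0.0784 0.2991] a 89.83 tz [ 1.7e-03 -1.0e-04 -1.0e+00] F [ 1.8 -0.3  0.4] open 0.0932 gf 0.0 q [ 0.07 -0.44  1.85 -0.    1.72  0.07]
(array([ 1.819e+02,  9.310e+01,  2.930e+01,  1.000e-01,  0.000e+00,
       -2.000e-01]), np.float64(3.303084190043711), np.float64(0.01855687656064134))
```

Request:
carry_out(
  rows=[
    [0.18, 0.093, 0.03, 0, 0, 0],
    [0.18, 0.093, 0.03, 0, 0, 0],
    [0.18, 0.093, 0.03, 0, 0, 0],
    [0.18, 0.093, 0.03, 0, 0, 0],
    [0.18, 0.093, 0.03, 0, 0, 0],
    [0.18, 0.093, 0.03, 0, 0, 0],
  ],
)

```text
t: 4.5
tool_pos: [0.4895, 0.2552, 0.269]
orientation: [2.225, 2.217, 0.0]
force: [0.1, -0.1, 0.5]
opening: 0.0932
gripper_force: 0.0
```

```bash
cat >> h.py <<'E'
def coupons(n="wrist",z=.008,names=("copper","brass","silver")):
    c,im=shot(n); out={}
    for t in names:
        for d in robot.outline_of(n,t+"_center")[:3]:
            if d["conf"]<.3: continue
            ys,xs=np.nonzero(d["pixels"])
            W=np.array([ray2plane(c,(x,y),z)[:2] for x,y in zip(xs,ys)])
            (cx,cy),(w,h),an=cv2.minAreaRect((W*1000).astype(np.float32))
            if w<h: w,h=h,w; an+=90
            print(t,round(d["conf"],2),"px",np.round(d["pixel"]),"rect",np.round([cx,cy,w,h,an],1),"mean",np.round(W.mean(0)*1000,1))
    return c,im
E
python3 - <<'E'
from h import *
st(); c,im=coupons()
cv2.imwrite("pics/w1.png",cv2.cvtColor(im,cv2.COLOR_RGB2BGR))
E
```

```text
t 4.5 p [0.4895 0.2552 0.269 ] a 89.79 tz [ 3.e-04 -2.e-04 -1.e+00] F [ 0.1 -0.1  0.5] open 0.0932 gf 0.0 q [ 0.39 -0.02  1.55 -0.    1.61  0.39]
copper 0.69 px [290. 112.] rect [447.  325.8  60.2  32.5  38.5] mean [447.4 326.1]
copper 0.36 px [393. 154.] rect [580.3 275.8  60.6  33.1  11.2] mean [580.4 275.8]
brass 0.97 px [394. 154.] rect [580.9 275.2  60.6  31.9  10.1] mean [580.9 275.3]
brass 0.42 px [252. 366.] rect [375.1 -47.9  31.3  12.8 179.8] mean [377.9 -49.9]
```

View pics/w1.png

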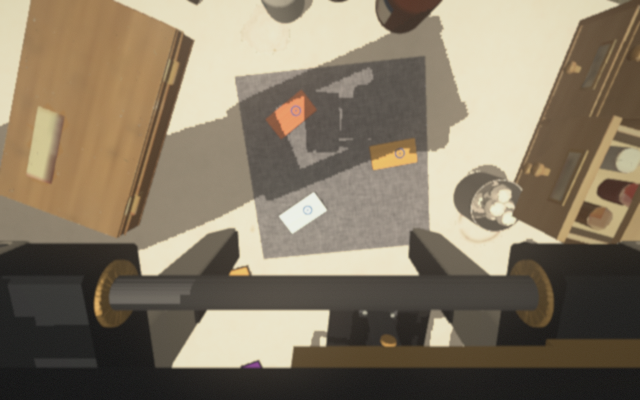

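The wrist view shows copper (290,113), brass (394,154) on the felt at 60x32 mm with its ring on the +x side, silver (303,213) missed by the network. The brass on the felt is the right size, so it is confirmed.

Run:
```python
from h import *
c=cam("wrist"); im=cv2.imread("pics/w1.png"); 
m=np.zeros(im.shape[:2],np.uint8); m[185:240,270:340]=(im[185:240,270:340].min(2)>150)
n,l,s,_=cv2.connectedComponentsWithStats(m); k=1+np.argmax(s[1:,4]); ys,xs=np.nonzero(l==k)
W=np.array([ray2plane(c,(x,y),.008)[:2] for x,y in zip(xs,ys)]); print(cv2.minAreaRect((W*1000).astype(np.float32)),len(xs), W.mean(0))
cv2.imwrite("pics/w1c.png",cv2.resize(im[80:240,230:440],(787,600),interpolation=cv2.INTER_CUBIC))
print(delta([.43,-.17,.36],down(0)))
```

```text
((460.1085510253906, 195.21690368652344), (61.293617248535156, 33.845882415771484), 35.11191940307617) 1051 [0.46025427 0.19546189]
(array([-4.253e+02, -5.770e+01, -9.080e+01,  0.000e+00, -1.000e-01,
        8.970e+01]), np.float64(7.018739679807083), np.float64(8.387289846095396))
```

View pics/w1c.png

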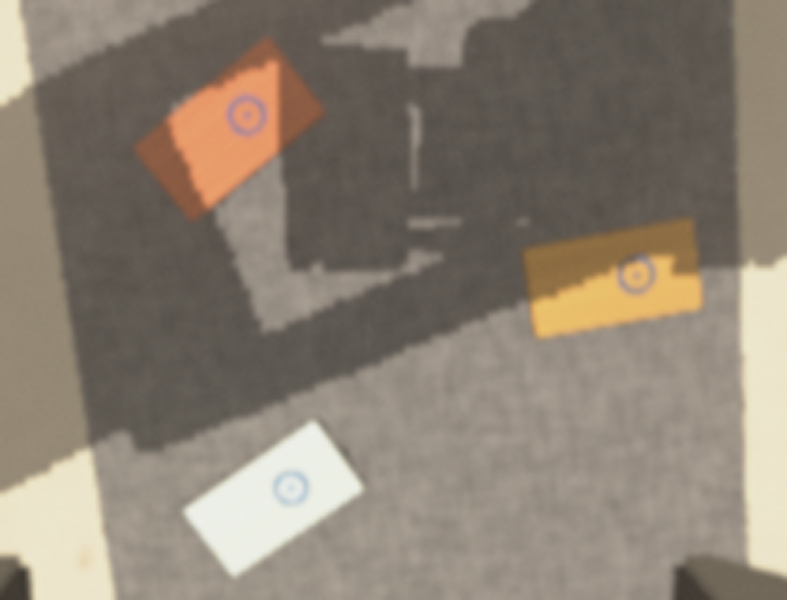

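The crop confirms it: brass is on the felt with its blue ring up, and every ring lies toward +x. Next I'll look at the holder.

Request:
carry_out(
  rows=[
    [-0.425, -0.058, -0.09, 0, 0, 89.8],
    [-0.425, -0.058, -0.09, 0, 0, 89.8],
    [-0.425, -0.058, -0.09, 0, 0, 89.8],
    [-0.425, -0.058, -0.09, 0, 0, 89.8],
    [-0.425, -0.058, -0.09, 0, 0, 89.8],
    [-0.425, -0.058, -0.09, 0, 0, 89.8],
    [-0.425, -0.058, -0.09, 0, 0, 89.8],
    [-0.425, -0.058, -0.09, 0, 0, 89.8],
    [-0.425, -0.058, -0.09, 0, 0, 89.8],
    [-0.425, -0.058, -0.09, 0, 0, 89.8],
    [-0.425, -0.058, -0.09, 0, 0, 89.8],
    [-0.425, -0.058, -0.09, 0, 0, 89.8],
  ],
)

```text
t: 6.2
tool_pos: [0.4302, -0.1687, 0.3587]
orientation: [3.141, 0.002, 0.0]
force: [0.5, -0.6, 1.0]
opening: 0.0929
gripper_force: 0.0
```

Run:
```python
from h import *
st(); c,im=shot("wrist","w2.png")
st()
for t in("frame_center","handle","lid","zero_top","rest_hole","probe_grip"):
    for d in robot.outline_of("wrist",t)[:2]: print(t,d["pixel"],d["conf"],d["pixels"].sum())
```

```text
t 6.2 p [ 0.4302 -0.1687  0.3587] a 0.09 tz [ 2.e-04 -1.e-04 -1.e+00] F [ 0.5 -0.6  1. ] open 0.0929 gf 0.0 q [-0.48 -0.26  1.61 -0.    1.79  1.08]
t 6.25 p [ 0.4302 -0.1687  0.3587] a 0.08 tz [ 1.e-04 -1.e-04 -1.e+00] F [-0.3  0.6 -0.3] open 0.0931 gf 0.0 q [-0.48 -0.26  1.61 -0.    1.79  1.08]
frame_center [270.2, 49.4] 0.92 18007
frame_center [24.8, 61.7] 0.68 1079
handle [267.0, 48.0] 0.58 17431
lid [280.3, 13.9] 0.86 5065
lid [272.0, 46.6] 0.33 17055
zero_top [427.6, 155.4] 0.84 825
zero_top [26.3, 62.2] 0.18 1021
rest_hole [513.0, 97.6] 0.65 4580
rest_hole [428.5, 154.7] 0.65 827
probe_grip [546.2, 100.3] 0.91 1073
probe_grip [427.0, 153.7] 0.65 813
```

View pics/w2.png

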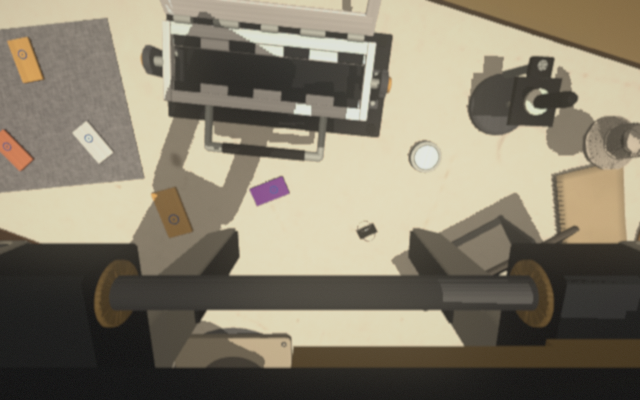

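Run:
```python
import cv2
a=cv2.imread("pics/w2.png")[0:180,140:400]; cv2.imwrite("pics/w2c.png",cv2.resize(a,(780,540),interpolation=cv2.INTER_CUBIC))
```

```text
(no output)
```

View pics/w2c.png

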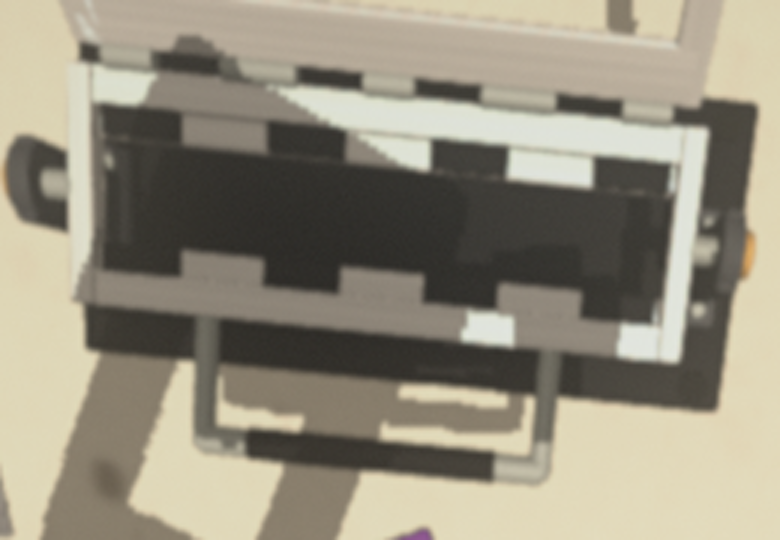

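```bash
cat > fit.py <<'E'
from h import *
from scipy.optimize import least_squares
def fit(c,M,P,zc=.088,x0=(.62,-.17,0)):
    M=np.array(M)/1000; P=np.array(P)
    def W(v): 
        R=Rt.from_euler('z',v[2]).as_matrix(); return (R@M.T).T+[v[0],v[1],zc]
    f=lambda v:(np.array([proj(c,X) for X in W(v)])-P).ravel()
    r=least_squares(f,x0,loss='soft_l1'); return r.x,f(r.x).reshape(-1,2)
E
python3 - <<'E'
from fit import *
c=cam("wrist")
M=[(-21,68,-3),(-21,0,-3),(-21,-68,-3),(21,68,-3),(21,0,-3),(21,-68,-3),(47,125,4),(-47,125,4),(47,-125,4),(-47,-125,4),(-100,0,0)]
P=np.array([(223,252),(382,268),(541,286),(225,148),(388,168),(550,186),(70,62),(73,302),(708,128),(680,362),(371,455)])/3+[140,0]
v,r=fit(c,M,P); print(v,np.degrees(v[2])); print(np.round(r,1))
for n,pz in(("zero",(425.5,156,.012)),("rest",(537,101,.094))):
    print(n,ray2plane(c,pz[:2],pz[2]))
for d in robot.outline_of("wrist","zero_top")[:1]:
    ys,xs=np.nonzero(d["pixels"]); print("zero",ray2plane(c,(xs.mean(),ys.mean()),.010), ray2plane(c,cv2.minEnclosingCircle(np.c_[xs,ys].astype(np.float32))[0],.012))
ds=robot.outline_of("side","probe_grip"); robot.read_camera("side")
E
```

```text
[ 0.55288921 -0.09949082 -0.09911553] -5.67890130362192
[[ 0.3  0.6]
 [ 0.1  0.8]
 [-0.4  0.3]
 [ 0.2  0.1]
 [ 0.1 -0.7]
 [-0.2 -0.9]
 [ 3.2 -0.6]
 [ 3.4  0.1]
 [-4.6 -0.2]
 [-5.1  0.1]
 [-0.   0. ]]
zero [ 0.43936596 -0.33076348  0.012     ]
rest [ 0.51839374 -0.44167266  0.094     ]
zero [ 0.43772819 -0.33105323  0.01      ] [ 0.43691043 -0.33067509  0.012     ]
```

Run:
```python
from fit import *
c=cam("scene")
for n,u in (("brownbottle",(28,515)),("whitecap",(67,580)),("bluecap",(130,590)),("boxcorner",(425,460)),("boxleft",(245,590)),("boxright",(515,565)),("pot base",(78,330)),("cabinet",(70,270)),("cabinet2",(5,338))):
    p=(230+u[0]/2.5,110+u[1]/2.5); print(n,np.round([ray2plane(c,p,z)[:2] for z in(0,.05,.1)],3).tolist())
# reverse: wrist view w1 pose
K,_,_=cam("wrist"); T=np.eye(4);T[:3,:3]=down(89.79);T[:3,3]=[.4895,.2552,.269]
W=T@np.array(robot.camera_model("wrist")["mount"]); c=(K,W[:3,:3].T,-W[:3,:3].T@W[:3,3])
for n,p in(("boxedge",(190,40)),("boxedge2",(125,235)),("bot1",(285,20)),("bot2",(395,30)),("pot",(490,200)),("cab",(520,180))): print(n,np.round([ray2plane(c,p,z)[:2] for z in(0,.05,.1,.15)],3).tolist())
def rowsto(pos,a): print(delta(pos,down(a)))
rowsto([.447,.326,.12],38.4)
```

```text
brownbottle [[0.585, 0.462], [0.566, 0.474], [0.546, 0.486]]
whitecap [[0.502, 0.497], [0.486, 0.507], [0.471, 0.518]]
bluecap [[0.437, 0.469], [0.424, 0.481], [0.412, 0.492]]
boxcorner [[0.227, 0.158], [0.224, 0.184], [0.221, 0.21]]
boxleft [[0.33, 0.403], [0.323, 0.417], [0.315, 0.432]]
boxright [[0.089, 0.22], [0.092, 0.243], [0.096, 0.266]]
pot base [[0.691, 0.232], [0.666, 0.255], [0.642, 0.278]]
cabinet [[0.759, 0.161], [0.732, 0.187], [0.704, 0.213]]
cabinet2 [[0.763, 0.293], [0.735, 0.313], [0.707, 0.332]]
boxedge [[0.326, 0.416], [0.345, 0.405], [0.364, 0.394], [0.383, 0.383]]
boxedge2 [[0.208, 0.162], [0.24, 0.18], [0.273, 0.198], [0.305, 0.217]]
bot1 [[0.444, 0.438], [0.45, 0.425], [0.455, 0.411], [0.46, 0.398]]
bot2 [[0.579, 0.426], [0.569, 0.414], [0.558, 0.402], [0.548, 0.39]]
pot [[0.721, 0.211], [0.694, 0.224], [0.668, 0.237], [0.641, 0.249]]
cab [[0.758, 0.239], [0.728, 0.249], [0.697, 0.258], [0.666, 0.267]]
(array([  17. , -494.9,  238.6,   -0. ,    0. ,  -38.4]), np.float64(8.795164760736878), np.float64(3.58704986238068))
```

Request:
carry_out(
  rows=[
    [0.017, -0.495, 0.2, 0, 0, -38.4],
    [0.017, -0.495, 0.2, 0, 0, -38.4],
    [0.017, -0.495, 0.2, 0, 0, -38.4],
    [0.017, -0.495, 0.2, 0, 0, -38.4],
    [0.017, -0.495, 0.2, 0, 0, -38.4],
    [0.017, -0.495, 0.2, 0, 0, -38.4],
    [0.017, -0.495, 0.2, 0, 0, -38.4],
    [0.017, -0.495, 0.2, 0, 0, -38.4],
    [0.017, -0.495, 0.238, 0, 0, -38.4],
    [0.017, -0.495, 0.238, 0, 0, -38.4],
    [0.017, -0.495, 0.238, 0, 0, -38.4],
  ],
  jaw=40,
)

```text
t: 8.07
tool_pos: [0.4474, 0.3258, 0.1213]
orientation: [2.966, 1.034, 0.0]
force: [0.2, -0.2, 2.1]
opening: 0.0784
gripper_force: 0.0
```

Run:
```python
from fit import *
st(); c,im=coupons(names=("copper",)); cv2.imwrite("pics/w3.png",cv2.cvtColor(im,cv2.COLOR_RGB2BGR))
hsv=cv2.cvtColor(im,cv2.COLOR_RGB2HSV)
```

```text
t 8.07 p [0.4474 0.3258 0.1213] a 38.43 tz [ 2.e-04 -3.e-04 -1.e+00] F [ 0.2 -0.2  2.1] open 0.0784 gf 0.0 q [ 0.54  0.07  1.73 -0.    1.34  1.44]
copper 0.62 px [319. 190.] rect [448.  326.6  59.8  32.4  38.4] mean [448.2 327.2]
```

Request:
carry_out(
  rows=[
    [0.001, 0, 0.05, 0, 0, 0],
    [0.001, 0, 0.095, 0, 0, 0],
    [0.001, 0, 0.112, 0, 0, 0],
    [0.001, 0, 0.118, 0, 0, 0],
    [0.001, 0, 0.118, 0, 0, 0],
  ],
)

```text
t: 8.8
tool_pos: [0.4492, 0.3272, 0.0044]
orientation: [-2.966, -1.033, -0.004]
force: [0.8, 1.1, 0.3]
opening: 0.0784
gripper_force: 0.0
```

Request:
carry_out(
  rows=[
    [0, 0, 0, 0, 0, 0],
    [0, 0, 0, 0, 0, 0],
    [0, 0, 0, 0, 0, 0],
    [0, 0, 0, 0, 0, 0],
    [0, 0, 0, 0, 0, 0],
    [0, 0, 0, 0, 0, 0],
  ],
  jaw=255,
  force=25,
)

```text
t: 9.55
tool_pos: [0.4479, 0.3267, 0.0026]
orientation: [-2.967, -1.033, 0.0]
force: [-0.5, 0.5, 1.0]
opening: 0.0319
gripper_force: 25.0
```

```bash
cat >> fit.py <<'E'
F=np.array([.5529,-.0995]); YA=-5.68
def fp(x,y): # frame mm -> world xy
    return F+Rt.from_euler('z',YA,degrees=True).as_matrix()[:2,:2]@np.array([x,y])/1000
E
python3 - <<'E'
from fit import *
st(); s=robot.read_state(); R=Rt.from_rotvec(s["orientation"]).as_matrix()
up=np.array(s["tool_pos"])+[0,0,.17]
print("target",fp(0,68)); print(delta(list(fp(0,68))+[.173],down(YA))); print(delta(list(fp(0,68))+[.173],down(YA),base=(np.array(s["tool_pos"]),R)))
E
```

```text
t 9.55 p [0.4479 0.3267 0.0026] a 38.41 tz [-1.e-04  0.e+00 -1.e+00] F [-0.5  0.5  1. ] open 0.0319 gf 25.0 q [0.54 0.22 1.8  0.   1.12 1.44]
target [ 0.55963012 -0.03183387]
(array([-135.2,  350.4, -170.4,   -0. ,    0. ,   44.1]), np.float64(6.598204729076085), np.float64(4.120430999438761))
(array([-135.2,  350.4, -170.4,   -0. ,    0. ,   44.1]), np.float64(6.598204729076085), np.float64(4.120430999438761))
```

Request:
carry_out(
  rows=[
    [0, 0, -0.06, 0, 0, 0],
    [0, 0, -0.12, 0, 0, 0],
    [-0.135, 0.35, -0.17, 0, 0, 44.1],
    [-0.135, 0.35, -0.17, 0, 0, 44.1],
    [-0.135, 0.35, -0.17, 0, 0, 44.1],
    [-0.135, 0.35, -0.17, 0, 0, 44.1],
    [-0.135, 0.35, -0.17, 0, 0, 44.1],
    [-0.135, 0.35, -0.17, 0, 0, 44.1],
    [-0.135, 0.35, -0.17, 0, 0, 44.1],
    [-0.135, 0.35, -0.17, 0, 0, 44.1],
    [-0.135, 0.35, -0.17, 0, 0, 44.1],
  ],
)

```text
t: 10.92
tool_pos: [0.559, -0.03, 0.1721]
orientation: [-3.137, 0.153, 0.002]
force: [0.3, -0.4, -0.5]
opening: 0.0316
gripper_force: 25.0
```

Run:
```python
from fit import *
st(); c,im=shot("wrist"); im=im.copy()
z=.088
for x,y,h in [(s*21,t,-3) for s in(1,-1) for t in(-86,-50,-18,18,50,86)]+[(-100,0,0),(32.5,-18,4),(-32.5,-18,4),(47,0,4),(-47,0,4),(0,0,0)]:
    u=proj(c,list(fp(x,y))+[z+h/1000]); cv2.drawMarker(im,tuple(int(round(k)) for k in u),(255,0,255),0,5,1)
cv2.imwrite("pics/w4.png",cv2.cvtColor(cv2.resize(im[60:360,140:540],(800,600),interpolation=cv2.INTER_CUBIC),cv2.COLOR_RGB2BGR))
```

```text
t 10.93 p [ 0.559  -0.03    0.1721] a -5.6 tz [-1.e-03  5.e-04 -1.e+00] F [ 0.3 -0.4 -0.5] open 0.0316 gf 25.0 q [-0.15  0.05  1.66  0.    1.43  1.52]
```

View pics/w4.png

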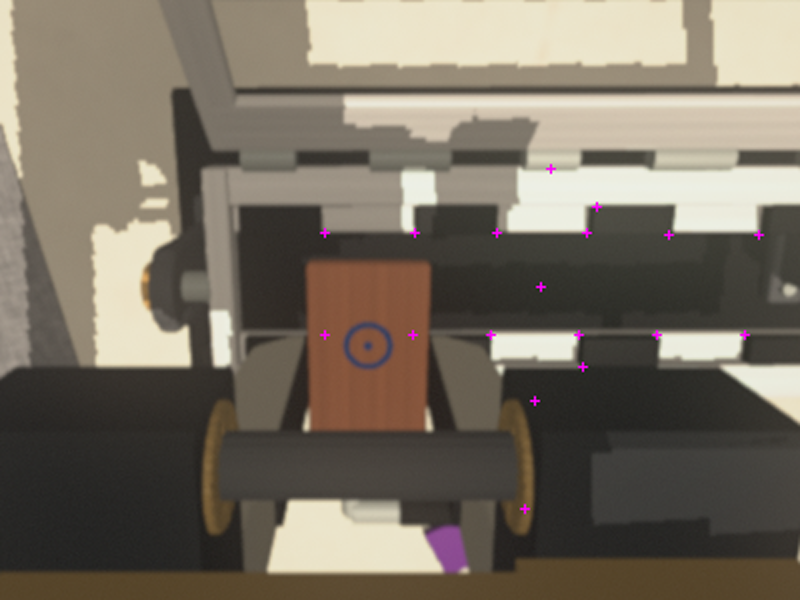

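Run:
```python
from fit import *
c=cam("wrist"); s=robot.read_state(); R=Rt.from_rotvec(s["orientation"]).as_matrix(); p=np.array(s["tool_pos"])
f=lambda x,y,z:(proj(c,p+R@np.array([x,y,z])/1000)-[140,60])*2
print("ring",f(8,0,-5.4),"end corners",f(30,-16,-5.4),f(30,16,-5.4))
print(delta(list(fp(0.3,68))+[.0875],down(YA)))
```

```text
ring [363.04748567 345.69519845] end corners [299.83392998 263.64157104] [426.02986102 263.66321451]
(array([ 1.1,  1.9, 84.7, -0. ,  0.1,  0.1]), np.float64(1.3551295112977546), np.float64(0.010865745157011008))
```

Request:
carry_out(
  rows=[
    [0.0008, 0.0007, 0.03, 0, 0, 0.1],
    [0.0008, 0.0007, 0.06, 0, 0, 0.1],
    [0.0008, 0.0007, 0.075, 0, 0, 0.1],
    [0.0008, 0.0007, 0.081, 0, 0, 0.1],
    [0.0008, 0.0007, 0.086, 0, 0, 0.1],
    [0.0008, 0.0007, 0.086, 0, 0, 0.1],
    [0.0008, 0.0007, 0.086, 0, 0, 0.1],
  ],
)

```text
t: 11.85
tool_pos: [0.5608, -0.0321, 0.0874]
orientation: [-3.137, 0.159, -0.002]
force: [-0.6, 2.4, -0.6]
opening: 0.0314
gripper_force: 25.0
```

Run:
```python
from fit import *
st()
```

```text
t 11.85 p [ 0.5608 -0.0321  0.0874] a -5.79 tz [ 1.e-03  1.e-04 -1.e+00] F [-0.6  2.4 -0.6] open 0.0314 gf 25.0 q [-0.15  0.13  1.74  0.    1.28  1.52]
```

Request:
carry_out(
  rows=[
    [-0.0015, -0.0014, 0, 0, 0, 0],
    [-0.0015, -0.0014, 0.001, 0, 0, 0],
    [-0.0015, -0.0014, 0.001, 0, 0, 0],
    [-0.0015, -0.0014, 0.001, 0, 0, 0],
  ],
)

```text
t: 12.35
tool_pos: [0.559, -0.0307, 0.0857]
orientation: [3.138, -0.159, 0.0]
force: [0.2, 0.7, -0.0]
opening: 0.0315
gripper_force: 25.0
```

Run:
```python
from fit import *
st()
```

```text
t 12.35 p [ 0.559  -0.0307  0.0857] a -5.79 tz [ 1.e-04 -1.e-04 -1.e+00] F [ 0.2  0.7 -0. ] open 0.0315 gf 25.0 q [-0.15  0.13  1.74 -0.    1.27  1.53]
```

Request:
carry_out(
  rows=[
    [0, 0, 0, 0, 0, 0],
    [0, 0, 0, 0, 0, 0],
    [0, 0, 0, 0, 0, 0],
    [0, 0, -0.03, 0, 0, 0],
    [0, 0, -0.09, 0, 0, 0],
    [0, 0, -0.13, 0, 0, 0],
    [0, 0.04, -0.17, 0, 0, 0],
    [0, 0.06, -0.17, 0, 0, 0],
    [0, 0.06, -0.17, 0, 0, 0],
  ],
  jaw=125,
)

```text
t: 13.48
tool_pos: [0.5526, -0.0915, 0.255]
orientation: [-3.137, 0.162, 0.001]
force: [-0.7, 0.3, 0.2]
opening: 0.0472
gripper_force: 0.0
```

Run:
```python
from fit import *
st(); c,im=shot("wrist"); im=im.copy()
for x,y,h in [(s*21,t,-3) for s in(1,-1) for t in(-86,-50,-18,18,50,86)]+[(s*30,t,3) for s in(1,-1) for t in(52,84)]:
    u=proj(c,list(fp(x,y))+[.088+h/1000]); cv2.drawMarker(im,tuple(int(round(k)) for k in u),(255,0,255),0,5,1)
cv2.imwrite("pics/w5.png",cv2.cvtColor(cv2.resize(im[60:260,140:440],(800,533),interpolation=cv2.INTER_CUBIC),cv2.COLOR_RGB2BGR))
print(delta([.580,.275,.15],down(10.3)))
```

```text
t 13.47 p [ 0.5526 -0.0915  0.255 ] a -5.92 tz [-5.e-04  1.e-04 -1.e+00] F [-0.7  0.3  0.2] open 0.0472 gf 0.0 q [-0.26  0.01  1.55 -0.    1.58  1.42]
(array([-9.600e+00, -3.663e+02,  1.045e+02, -1.000e-01,  1.000e-01,
       -1.620e+01]), np.float64(6.096739126024828), np.float64(1.5110882979756177))
```

View pics/w5.png

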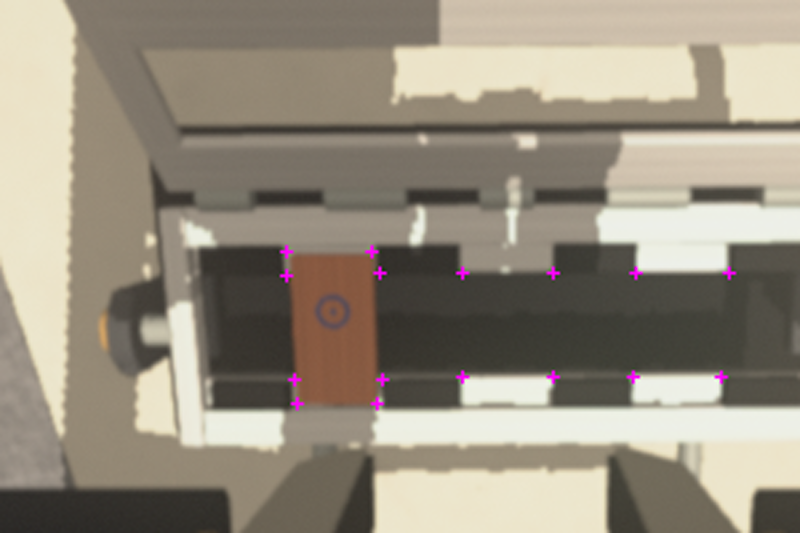

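Copper lies flat in the +y pocket with its ring at crop (332,311). Brass is next.

Request:
carry_out(
  rows=[
    [-0.01, -0.367, 0.07, 0, 0, -16.2],
    [-0.01, -0.367, 0.07, 0, 0, -16.2],
    [-0.01, -0.367, 0.07, 0, 0, -16.2],
    [-0.01, -0.367, 0.07, 0, 0, -16.2],
    [-0.01, -0.367, 0.07, 0, 0, -16.2],
    [-0.01, -0.367, 0.12, 0, 0, -16.2],
    [-0.01, -0.367, 0.135, 0, 0, -16.2],
    [-0.01, -0.367, 0.135, 0, 0, -16.2],
    [-0.01, -0.367, 0.135, 0, 0, -16.2],
  ],
  jaw=40,
)

```text
t: 14.65
tool_pos: [0.5798, 0.2756, 0.1211]
orientation: [3.128, 0.285, -0.0]
force: [-0.5, -0.1, 0.6]
opening: 0.0785
gripper_force: 0.0
```

Run:
```python
from fit import *
st(); c,im=coupons(names=("brass",));
```

```text
t 14.65 p [0.5798 0.2756 0.1211] a 10.43 tz [-2.e-04 -3.e-04 -1.e+00] F [-0.5 -0.1  0.6] open 0.0785 gf 0.0 q [ 0.36  0.3   1.47 -0.    1.37  1.75]
brass 0.56 px [323. 190.] rect [581.2 275.5  60.2  31.6   9.6] mean [582.2 275.7]
```

Request:
carry_out(
  rows=[
    [0.0013, 0, 0.05, 0, 0, -0.3],
    [0.0013, 0, 0.095, 0, 0, -0.3],
    [0.0013, 0, 0.112, 0, 0, -0.3],
    [0.0013, 0, 0.118, 0, 0, -0.3],
    [0.0013, 0, 0.118, 0, 0, -0.3],
  ],
)

```text
t: 15.38
tool_pos: [0.5826, 0.2763, 0.0046]
orientation: [-3.127, -0.293, -0.004]
force: [0.4, 0.3, 0.6]
opening: 0.0786
gripper_force: 0.0
```

Request:
carry_out(
  rows=[
    [0, 0, 0, 0, 0, 0],
    [0, 0, 0, 0, 0, 0],
    [0, 0, 0, 0, 0, 0],
    [0, 0, 0, 0, 0, 0],
    [0, 0, 0, 0, 0, 0],
    [0, 0, 0, 0, 0, 0],
  ],
  jaw=255,
  force=25,
)

```text
t: 16.12
tool_pos: [0.5812, 0.276, 0.0026]
orientation: [3.128, 0.293, -0.0]
force: [0.1, -0.1, 1.0]
opening: 0.0318
gripper_force: 25.0
```

Run:
```python
from fit import *
st(); B=np.array([-.0005,.0013]); print(delta(list(fp(0,0)+B)+[.15],down(-5.8))); print(fp(0,0)+B,fp(0,-68)+B)
```

```text
t 16.12 p [0.5812 0.276  0.0026] a 10.72 tz [-2.e-04 -1.e-04 -1.e+00] F [ 0.1 -0.1  1. ] open 0.0318 gf 25.0 q [ 0.36  0.44  1.54 -0.    1.17  1.75]
(array([ -97.9,  362.3, -147.4,    0. ,    0. ,   16.5]), np.float64(6.451499710379398), np.float64(1.5434802115655517))
[ 0.5524 -0.0982] [ 0.54566988 -0.16586613]
```

Request:
carry_out(
  rows=[
    [0, 0, -0.06, 0, 0, 0],
    [0, 0, -0.12, 0, 0, 0],
    [-0.098, 0.362, -0.16, 0, 0, 16.5],
    [-0.098, 0.362, -0.16, 0, 0, 16.5],
    [-0.098, 0.362, -0.16, 0, 0, 16.5],
    [-0.098, 0.362, -0.16, 0, 0, 16.5],
    [-0.098, 0.362, -0.16, 0, 0, 16.5],
    [-0.098, 0.362, -0.16, 0, 0, 16.5],
    [-0.098, 0.362, -0.147, 0, 0, 16.5],
    [-0.098, 0.362, -0.147, 0, 0, 16.5],
    [-0.098, 0.362, -0.147, 0, 0, 16.5],
  ],
)

```text
t: 17.5
tool_pos: [0.552, -0.0964, 0.1492]
orientation: [-3.137, 0.156, 0.002]
force: [0.1, 0.9, -1.2]
opening: 0.0313
gripper_force: 25.0
```

Run:
```python
from fit import *
st(); B=np.array([-.0005,.0013]); print(delta(list(fp(0,0)+B)+[.0857],down(-5.8)))
```

```text
t 17.5 p [ 0.552  -0.0964  0.1492] a -5.7 tz [-1.e-03  7.e-04 -1.e+00] F [ 0.1  0.9 -1.2] open 0.0313 gf 25.0 q [-0.26  0.07  1.68  0.    1.39  1.41]
(array([ 0.6,  1.8, 63.5, -0. ,  0.1,  0.1]), np.float64(1.0162791459869203), np.float64(0.011480927452065366))
```

Request:
carry_out(
  rows=[
    [0, 0, 0.02, 0, 0, 0],
    [0, 0, 0.045, 0, 0, 0],
    [0, 0, 0.057, 0, 0, 0],
    [0, 0, 0.062, 0, 0, 0],
    [0, 0, 0.064, 0, 0, 0],
    [0, 0, 0.064, 0, 0, 0],
    [0, 0, 0.064, 0, 0, 0],
  ],
)

```text
t: 18.38
tool_pos: [0.5527, -0.0977, 0.0862]
orientation: [-3.138, 0.158, -0.002]
force: [-0.9, 2.6, 3.7]
opening: 0.0312
gripper_force: 25.0
```

Run:
```python
from fit import *
st(); B=np.array([-.0005,.0013]); print(delta(list(fp(0,0)+B)+[.0857],down(-5.8)))
```

```text
t 18.38 p [ 0.5527 -0.0977  0.0862] a -5.78 tz [ 0.001 -0.    -1.   ] F [-0.9  2.6  3.7] open 0.0312 gf 25.0 q [-0.27  0.13  1.74  0.    1.27  1.4 ]
(array([-0.2,  0.5,  0.5, -0. , -0.1,  0. ]), np.float64(0.011780240025673875), np.float64(0.00565413735084335))
```

Request:
carry_out(
  rows=[
    [0, 0, 0, 0, 0, 0],
    [0, 0, 0, 0, 0, 0],
    [0, 0, 0, 0, 0, 0],
    [0, 0, -0.03, 0, 0, 0],
    [0, 0, -0.09, 0, 0, 0],
    [0, 0, -0.13, 0, 0, 0],
    [0, 0.04, -0.17, 0, 0, 0],
    [0, 0.06, -0.17, 0, 0, 0],
    [0, 0.06, -0.17, 0, 0, 0],
  ],
  jaw=125,
)

```text
t: 19.5
tool_pos: [0.5457, -0.1587, 0.2549]
orientation: [-3.137, 0.162, 0.001]
force: [-0.1, 0.2, -0.5]
opening: 0.0473
gripper_force: 0.0
```

```bash
cat >> fit.py <<'E'
def chk(fn=None):
    c,im=shot("wrist",fn); v=im.copy()
    for t,y in(("copper",68),("brass",0),("silver",-68)):
        for d in robot.outline_of("wrist",t+"_center")[:2]:
            if d["conf"]<.3: continue
            ys,xs=np.nonzero(d["pixels"]); W=np.array([ray2plane(c,(a,b),.091)[:2] for a,b in zip(xs,ys)])
            L=(W-F)@Rt.from_euler('z',YA,degrees=True).as_matrix()[:2,:2]*1000
            (a,b),(w,h),an=cv2.minAreaRect(L.astype(np.float32)); print(t,round(d["conf"],2),"frame xy",np.round([a,b],1),np.round([w,h,an],1))
    return c,im
E
python3 - <<'E'
from fit import *
st(); chk("w6.png"); print(delta([.460,.195,.15],down(35.1)))
E
```

```text
t 19.5 p [ 0.5457 -0.1587  0.2549] a -5.92 tz [-7.e-04  2.e-04 -1.e+00] F [-0.1  0.2 -0.5] open 0.0473 gf 0.0 q [-0.37  0.03  1.53 -0.    1.58  1.3 ]
copper 0.72 frame xy [-1.6 66.6] [60.4 33.6  0.1]
brass 0.8 frame xy [-0.4  0.3] [59.2 32.1  0.5]
silver 0.97 frame xy [-77.9 217.7] [33.4 27.8 38.7]
(array([-1.201e+02, -3.411e+02,  1.047e+02, -1.000e-01,  1.000e-01,
       -4.090e+01]), np.float64(6.022808845179396), np.float64(3.8181794105374296))
```

Request:
carry_out(
  rows=[
    [-0.12, -0.341, 0.07, 0, 0, -41],
    [-0.12, -0.341, 0.07, 0, 0, -41],
    [-0.12, -0.341, 0.07, 0, 0, -41],
    [-0.12, -0.341, 0.07, 0, 0, -41],
    [-0.12, -0.341, 0.07, 0, 0, -41],
    [-0.12, -0.341, 0.12, 0, 0, -41],
    [-0.12, -0.341, 0.135, 0, 0, -41],
    [-0.12, -0.341, 0.135, 0, 0, -41],
    [-0.12, -0.341, 0.135, 0, 0, -41],
  ],
  jaw=40,
)

```text
t: 20.82
tool_pos: [0.4616, 0.1937, 0.1216]
orientation: [2.994, 0.951, 0.001]
force: [-0.2, -0.2, -0.1]
opening: 0.0786
gripper_force: 0.0
```

Run:
```python
from fit import *
st(); c,im=coupons(names=("silver",)); cv2.imwrite("pics/w7.png",cv2.cvtColor(im,cv2.COLOR_RGB2BGR))
```

```text
t 20.82 p [0.4616 0.1937 0.1216] a 35.23 tz [ 8.e-04 -0.e+00 -1.e+00] F [-0.2 -0.2 -0.1] open 0.0786 gf 0.0 q [ 0.3  -0.07  1.88 -0.    1.34  1.25]
silver 0.93 px [318. 194.] rect [460.6 196.   61.1  31.7  35.8] mean [460.9 196.1]
```

Request:
carry_out(
  rows=[
    [0.001, 0, 0.05, 0, 0, -0.5],
    [0.001, 0, 0.095, 0, 0, -0.5],
    [0.001, 0, 0.112, 0, 0, -0.5],
    [0.001, 0, 0.1175, 0, 0, -0.5],
    [0.001, 0, 0.1175, 0, 0, -0.5],
  ],
)

```text
t: 21.55
tool_pos: [0.4634, 0.1946, 0.0047]
orientation: [2.99, 0.963, 0.003]
force: [-0.5, -0.6, 0.5]
opening: 0.0781
gripper_force: 0.0
```

Request:
carry_out(
  rows=[
    [0, 0, 0, 0, 0, 0],
    [0, 0, 0, 0, 0, 0],
    [0, 0, 0, 0, 0, 0],
    [0, 0, 0, 0, 0, 0],
    [0, 0, 0, 0, 0, 0],
    [0, 0, 0, 0, 0, 0],
  ],
  jaw=255,
  force=25,
)

```text
t: 22.3
tool_pos: [0.4619, 0.1944, 0.0031]
orientation: [-2.99, -0.963, 0.0]
force: [-0.8, 1.0, 0.6]
opening: 0.0315
gripper_force: 25.0
```

Run:
```python
from fit import *
st(); B=np.array([-.0005,.0013]); print(delta(list(fp(0,-68)+B)+[.15],down(-5.8)))
```

```text
t 22.3 p [0.4619 0.1944 0.0031] a 35.71 tz [-2.e-04  0.e+00 -1.e+00] F [-0.8  1.   0.6] open 0.0315 gf 25.0 q [0.3  0.09 1.95 0.   1.1  1.24]
(array([-142.3,  341.4, -146.9,   -0. ,    0. ,   41.5]), np.float64(6.367698331032199), np.float64(3.879880309587475))
```

Request:
carry_out(
  rows=[
    [0, 0, -0.06, 0, 0, 0],
    [0, 0, -0.12, 0, 0, 0],
    [-0.142, 0.341, -0.165, 0, 0, 41.5],
    [-0.142, 0.341, -0.165, 0, 0, 41.5],
    [-0.142, 0.341, -0.165, 0, 0, 41.5],
    [-0.142, 0.341, -0.165, 0, 0, 41.5],
    [-0.142, 0.341, -0.165, 0, 0, 41.5],
    [-0.142, 0.341, -0.165, 0, 0, 41.5],
    [-0.142, 0.341, -0.147, 0, 0, 41.5],
    [-0.142, 0.341, -0.147, 0, 0, 41.5],
    [-0.142, 0.341, -0.147, 0, 0, 41.5],
    [-0.142, 0.341, -0.147, 0, 0, 41.5],
  ],
)

```text
t: 23.8
tool_pos: [0.5459, -0.1642, 0.1506]
orientation: [-3.138, 0.156, -0.001]
force: [1.2, 0.3, -0.9]
opening: 0.0315
gripper_force: 25.0
```

Run:
```python
from fit import *
st(); B=np.array([-.0005,.0013]); print(delta(list(fp(0,-68)+B)+[.0862],down(-5.8)))
```

```text
t 23.8 p [ 0.5459 -0.1642  0.1506] a -5.69 tz [ 5.e-04 -0.e+00 -1.e+00] F [ 1.2  0.3 -0.9] open 0.0315 gf 25.0 q [-0.38  0.09  1.66  0.    1.39  1.29]
(array([-0.1,  1.7, 64.4, -0. , -0. ,  0.1]), np.float64(1.0300009940429153), np.float64(0.01070584028660655))
```

Request:
carry_out(
  rows=[
    [0, 0.0003, 0.02, 0, 0, 0],
    [0, 0.0003, 0.045, 0, 0, 0],
    [0, 0.0003, 0.057, 0, 0, 0],
    [0, 0.0003, 0.062, 0, 0, 0],
    [0, 0.0003, 0.064, 0, 0, 0],
    [0, 0.0003, 0.064, 0, 0, 0],
    [0, 0.0003, 0.064, 0, 0, 0],
    [0, 0.0003, 0.064, 0, 0, 0],
  ],
)

```text
t: 24.8
tool_pos: [0.5459, -0.1657, 0.0865]
orientation: [3.137, -0.158, 0.001]
force: [-1.1, 0.7, 4.6]
opening: 0.0316
gripper_force: 25.0
```

Request:
carry_out(
  rows=[
    [0, 0, 0, 0, 0, 0],
    [0, 0, 0, 0, 0, 0],
    [0, 0, 0, 0, 0, 0],
    [0, 0, -0.03, 0, 0, 0],
    [0, 0, -0.09, 0, 0, 0],
    [0, 0, -0.13, 0, 0, 0],
    [-0.04, 0, -0.17, 0, 0, 0],
    [-0.06, -0.04, -0.17, 0, 0, 0],
    [-0.06, -0.04, -0.17, 0, 0, 0],
  ],
  jaw=125,
)

```text
t: 25.92
tool_pos: [0.4897, -0.1183, 0.257]
orientation: [-3.138, 0.156, -0.003]
force: [0.7, -0.4, 0.7]
opening: 0.0472
gripper_force: 0.0
```

Run:
```python
from fit import *
st(); c,im=chk()
cv2.imwrite("pics/w8.png",cv2.cvtColor(cv2.resize(im[:240,100:500],(800,480),interpolation=cv2.INTER_CUBIC),cv2.COLOR_RGB2BGR))
```

```text
t 25.93 p [ 0.4897 -0.1183  0.257 ] a -5.69 tz [ 0.0017  0.     -1.    ] F [ 0.7 -0.4  0.7] open 0.0472 gf 0.0 q [-0.34 -0.15  1.69  0.    1.59  1.33]
copper 0.83 frame xy [-0.9 67.3] [59.4 34.6  0. ]
copper 0.72 frame xy [  -7.8 -317.4] [30.3 50.2 11.9]
brass 0.8 frame xy [-1.8  0.4] [31.6 59.7 89.6]
brass 0.57 frame xy [-136.    -3.5] [26.4 48.3 28.2]
silver 0.77 frame xy [ -1.3 -67.3] [58.5 32.1  0. ]
```

View pics/w8.png

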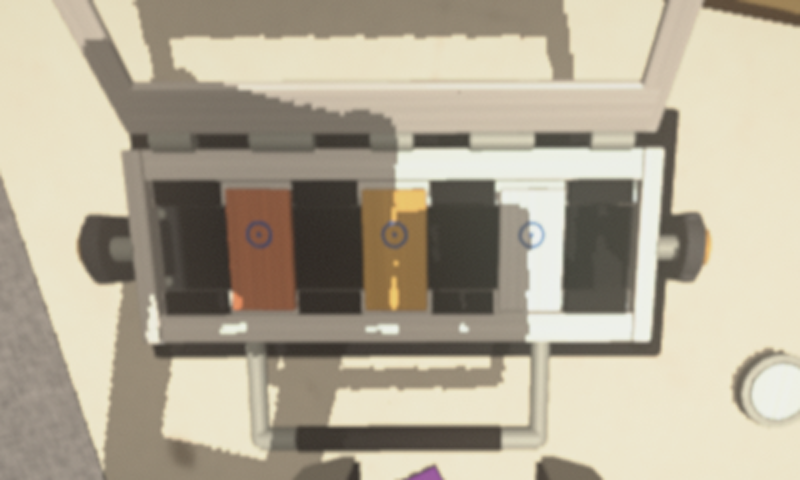

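All three coupons lie flat with their rings up (copper crop (259,234), brass (394,234), silver (531,234)). Next is the lid.

```bash
cat >> fit.py <<'E'
B=np.array([-.0005,.0013])
def lidpath(ths,od=.002,r0=82,r1=95):
    s=robot.read_state(); R0=Rt.from_rotvec(s["orientation"]).as_matrix(); out=[]
    for th in ths:
        n=np.array([np.sin(th),np.cos(th)]); e=np.array([-np.cos(th),np.sin(th)]); h=np.array([50.5,92])
        if th>1.5708: p=h+103*e+5*n+[7.5,0]; p[1]-=20
        else: p=h+(r0+(r1-r0)*(1-th/1.57))*e+5*n+[7.5*min(1,np.sin(th)*2),0]
        p=p-od*1000*n
        out.append(list(fp(p[0],0)+B)+[p[1]/1000])
    return out
E
python3 - <<'E'
from fit import *
st(); print(delta(list(fp(155,0)+B)+[.285],down(-5.8)));
K,_,_=cam("wrist"); T=np.eye(4);T[:3,:3]=down(.09);T[:3,3]=[.4302,-.1687,.3587]
W=T@np.array(robot.camera_model("wrist")["mount"]); c=(K,W[:3,:3].T,-W[:3,:3].T@W[:3,3])
for p in((430,0),(530,33),(630,62)): print(np.round([ray2plane(c,p,z)[:2] for z in(0,.1,.2)],3).tolist())
c=cam("scene")
for u in((180,110),(290,60),(400,10)):
    p=(230+u[0]/2.5,110+u[1]/2.5); print(np.round([ray2plane(c,p,z)[:2] for z in(0,.1,.2)],3).tolist())
P0=list(fp(155,0)+B)+[.155]
for p in lidpath(np.arange(2.4,-.01,-.2)): print(np.round((down(-5.8).T@(np.array(p)-P0))*1000,1))
E
```

```text
t 26.12 p [ 0.4901 -0.1203  0.2556] a -5.8 tz [-7.e-04 -0.e+00 -1.e+00] F [-0.1 -0.2  0.2] open 0.0474 gf 0.0 q [-0.34 -0.14  1.69 -0.    1.59  1.33]
(array([214.7, -28.6, -29.5,   0. ,   0. ,   0. ]), np.float64(3.497489298990847), np.float64(0.003930861239677014))
[[0.664, -0.324], [0.632, -0.294], [0.6, -0.265]]
[[0.62, -0.475], [0.596, -0.417], [0.573, -0.359]]
[[0.58, -0.632], [0.564, -0.544], [0.548, -0.456]]
[[0.807, -0.181], [0.747, -0.097], [0.687, -0.013]]
[[0.718, -0.378], [0.667, -0.276], [0.616, -0.174]]
[[0.621, -0.596], [0.578, -0.474], [0.536, -0.352]]
[-19.    0.   15.6]
[-34.    0.1   1.5]
[-51.4   0.1  -9.4]
[-70.7   0.1 -16.6]
[-91.    0.2 -19.9]
[-108.2    0.2  -19.7]
[-125.     0.3  -17.4]
[-141.3    0.3  -11.6]
[-156.4    0.3   -2.5]
[-169.6    0.4    9.7]
[-181.9    0.4   24.5]
[-192.4    0.4   41.5]
[-199.5    0.4   60. ]
```

Run:
```python
from fit import *
# brown mask lines in scene & side & w2: find near edge, triangulate height
K,_,_=cam("wrist"); T=np.eye(4);T[:3,:3]=down(.09);T[:3,3]=[.4302,-.1687,.3587]
W=T@np.array(robot.camera_model("wrist")["mount"]); cw=(K,W[:3,:3].T,-W[:3,:3].T@W[:3,3]); cs=cam("scene")
for z in(0,.02,.05,.1,.15):
    a=[ray2plane(cw,p,z)[:2] for p in((430,0),(530,33),(630,62))]
    b=[ray2plane(cs,(230+u[0]/2.5,110+u[1]/2.5),z)[:2] for u in((205,125),(430,5))]
    fa=np.polyfit(*np.array(a).T[::-1],1); fb=np.polyfit(*np.array(b).T[::-1],1)
    print(z,np.round([np.polyval(fa,-.45),np.polyval(fb,-.45),np.polyval(fa,-.1),np.polyval(fb,-.1)],3),"end",np.round(b[0],3))
```

```text
0 [0.629 0.652 0.723 0.783] end [ 0.755 -0.174]
0.02 [0.621 0.635 0.715 0.766] end [ 0.744 -0.157]
0.05 [0.609 0.609 0.703 0.74 ] end [ 0.728 -0.132]
0.1 [0.589 0.566 0.683 0.697] end [ 0.7   -0.091]
0.15 [0.569 0.523 0.663 0.654] end [ 0.673 -0.049]
```

Request:
carry_out(
  rows=[
    [0, 0, -0.03, 0, 0, 0],
    [0.05, -0.006, -0.03, 0, 0, 0],
    [0.215, -0.029, -0.03, 0, 0, 0],
    [0.215, -0.029, -0.03, 0, 0, 0],
    [0.215, -0.029, -0.03, 0, 0, 0],
    [0.215, -0.029, -0.03, 0, 0, 0],
    [0.215, -0.029, 0.03, 0, 0, 0],
    [0.215, -0.029, 0.07, 0, 0, 0],
    [0.215, -0.029, 0.09, 0, 0, 0],
    [0.215, -0.029, 0.1, 0, 0, 0],
    [0.215, -0.029, 0.1, 0, 0, 0],
  ],
  jaw=255,
)

```text
t: 27.5
tool_pos: [0.7072, -0.113, 0.1572]
orientation: [3.137, -0.159, 0.002]
force: [-0.2, 0.2, -0.4]
opening: 0.0007
gripper_force: 0.0
```

Run:
```python
from fit import *
st()
```

```text
t 27.5 p [ 0.7072 -0.113   0.1572] a -5.8 tz [ 1.1e-03 -3.0e-04 -1.0e+00] F [-0.2  0.2 -0.4] open 0.0007 gf 0.0 q [-0.23  0.47  1.19 -0.    1.48  1.44]
```

Request:
carry_out(
  rows=[
    [-0.02, 0, 0, 0, 0, 0],
    [-0.036, 0, -0.004, 0, 0, 0],
    [-0.052, 0, -0.01, 0, 0, 0],
    [-0.071, 0, -0.017, 0, 0, 0],
    [-0.091, 0, -0.02, 0, 0, 0],
    [-0.108, 0, -0.02, 0, 0, 0],
    [-0.125, 0, -0.017, 0, 0, 0],
    [-0.141, 0, -0.012, 0, 0, 0],
    [-0.156, 0, -0.003, 0, 0, 0],
    [-0.17, 0, 0.01, 0, 0, 0],
    [-0.17, 0, 0.01, 0, 0, 0],
  ],
)

```text
t: 28.88
tool_pos: [0.5391, -0.0961, 0.1488]
orientation: [3.136, -0.159, 0.007]
force: [0.8, -0.1, 0.7]
opening: 0.0006
gripper_force: 0.5
```

Run:
```python
from fit import *
st(); c,im=shot("wrist"); cv2.imwrite("pics/w9.png",cv2.cvtColor(im,cv2.COLOR_RGB2BGR))
c,im=shot("side"); cv2.imwrite("pics/w9.png",cv2.cvtColor(np.vstack([cv2.resize(im[150:270,300:460],(800,600))]),cv2.COLOR_RGB2BGR))
```

```text
t 28.88 p [ 0.5391 -0.0961  0.1488] a -5.79 tz [ 0.0047 -0.0015 -1.    ] F [ 0.8 -0.1  0.7] open 0.0006 gf 0.5 q [-0.27  0.03  1.73 -0.    1.38  1.4 ]
```

View pics/w9.png

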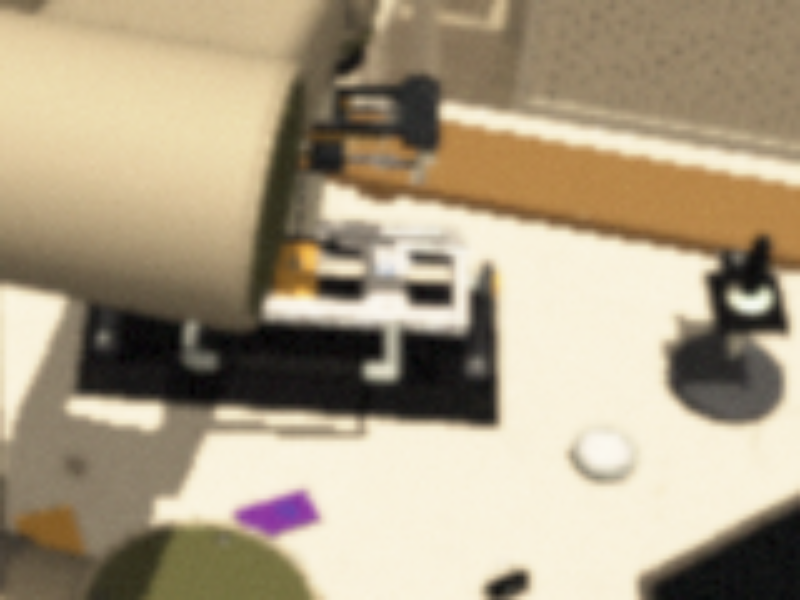

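Run:
```python
from fit import *
st(); c,im=shot("wrist"); print([ (round(d["conf"],2),np.round(d["pixel"]),d["pixels"].sum()) for d in robot.outline_of("wrist","lid")])
for th in (0.6,1.5,2.1):
    print(th,[np.round(proj(c,list(fp(50.5-103*np.cos(th),y)+B)+[.092+.103*np.sin(th)])) for y in(122,-122)])
cv2.imwrite("pics/w10.png",cv2.cvtColor(im,cv2.COLOR_RGB2BGR))
```

```text
t 28.98 p [ 0.5391 -0.0961  0.1485] a -5.79 tz [ 0.0033 -0.0011 -1.    ] F [ 1.1 -1.6  3.5] open 0.0009 gf 1.7 q [-0.27  0.03  1.72 -0.    1.38  1.4 ]
[(0.97, array([324., 160.]), np.int64(32899))]
0.6 [array([104., 280.]), array([543., 280.])]
1.5 [array([-11., 145.]), array([657., 144.])]
2.1 [array([-14., -23.]), array([658., -24.])]
```

View pics/w10.png

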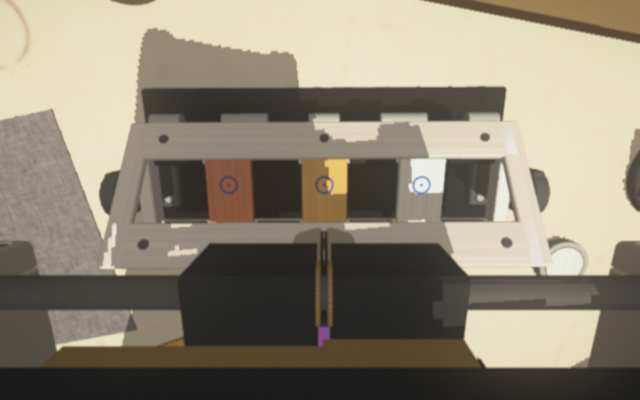

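The lid has swung over and is about 0.5 rad above shut, edges at rows 245–265. I'll keep pushing it down.

Request:
carry_out(
  rows=[
    [-0.006, 0, 0.007, 0, 0, 0],
    [-0.012, 0, 0.015, 0, 0, 0],
    [-0.017, 0, 0.023, 0, 0, 0],
    [-0.022, 0, 0.031, 0, 0, 0],
    [-0.026, 0, 0.038, 0, 0, 0],
    [-0.029, 0, 0.044, 0, 0, 0],
    [-0.03, 0, 0.048, 0, 0, 0],
    [-0.03, 0, 0.051, 0, 0, 0],
    [-0.03, 0, 0.051, 0, 0, 0],
  ],
)

```text
t: 30.2
tool_pos: [0.5082, -0.0926, 0.0971]
orientation: [3.137, -0.158, 0.001]
force: [-5.9, 1.6, 20.7]
opening: 0.0006
gripper_force: 10.6
```

Run:
```python
from fit import *
st()
```

```text
t 30.2 p [ 0.5082 -0.0926  0.0971] a -5.78 tz [ 3.e-04 -2.e-04 -1.e+00] F [-5.9  1.6 20.7] open 0.0006 gf 10.6 q [-0.28 -0.    1.85 -0.    1.29  1.39]
```

The lid stopped at z = 97 mm under 20 N, so it is shut. I'll lift off and go to the probe.

Run:
```python
from fit import *
print(delta([.46,-.42,.26],down(0)))
```

```text
(array([ -14.9,  330.7, -162.8,    0. ,   -0. ,   -5.8]), np.float64(5.9021403493867055), np.float64(0.5400576075340944))
```

Request:
carry_out(
  rows=[
    [0, 0, 0, 0, 0, 0],
    [0, 0, 0, 0, 0, 0],
    [0, 0, -0.06, 0, 0, 0],
    [0, 0, -0.12, 0, 0, 0],
    [-0.015, 0.33, -0.16, 0, 0, -5.8],
    [-0.015, 0.33, -0.16, 0, 0, -5.8],
    [-0.015, 0.33, -0.16, 0, 0, -5.8],
    [-0.015, 0.33, -0.16, 0, 0, -5.8],
    [-0.015, 0.33, -0.16, 0, 0, -5.8],
    [-0.015, 0.33, -0.16, 0, 0, -5.8],
    [-0.015, 0.33, -0.16, 0, 0, -5.8],
    [-0.015, 0.33, -0.16, 0, 0, -5.8],
  ],
  jaw=100,
)

```text
t: 31.7
tool_pos: [0.4599, -0.4175, 0.2542]
orientation: [-3.14, -0.002, 0.002]
force: [-0.4, -0.2, -0.6]
opening: 0.0563
gripper_force: 0.0
```

Run:
```python
from fit import *
st(); c,im=shot("wrist")
for t in("probe_grip","zero_top","rest_hole","lid"):
    for d in robot.outline_of("wrist",t)[:2]:
        ys,xs=np.nonzero(d["pixels"]); print(t,round(d["conf"],2),np.round(d["pixel"]),xs.min(),xs.max(),ys.min(),ys.max(),np.round([xs.mean(),ys.mean()],1))
im=im.copy()
for z in(.099,.128,.158):
    u=proj(c,[.518,-.4405,z]); cv2.drawMarker(im,tuple(int(round(k)) for k in u),(255,0,255),0,7,1)
cv2.imwrite("pics/w11.png",cv2.cvtColor(cv2.resize(im[0:240,150:470],(800,600),interpolation=cv2.INTER_CUBIC),cv2.COLOR_RGB2BGR))
```

```text
t 31.7 p [ 0.4599 -0.4175  0.2542] a 0.08 tz [-0.0012  0.002  -1.    ] F [-0.4 -0.2 -0.6] open 0.0563 gf 0.0 q [-0.82  0.18  1.37  0.    1.59  0.75]
probe_grip 0.79 [345. 124.] 330 361 111 142 [345.6 126.9]
probe_grip 0.15 [ 77. 119.] 0 138 30 202 [ 70.1 106.3]
zero_top 0.85 [262. 187.] 238 276 170 207 [257.2 188.2]
zero_top 0.33 [ 9. 92.] 0 19 67 114 [ 7.7 91.8]
rest_hole 0.97 [341. 113.] 306 377 67 162 [342.2 117.2]
```

View pics/w11.png

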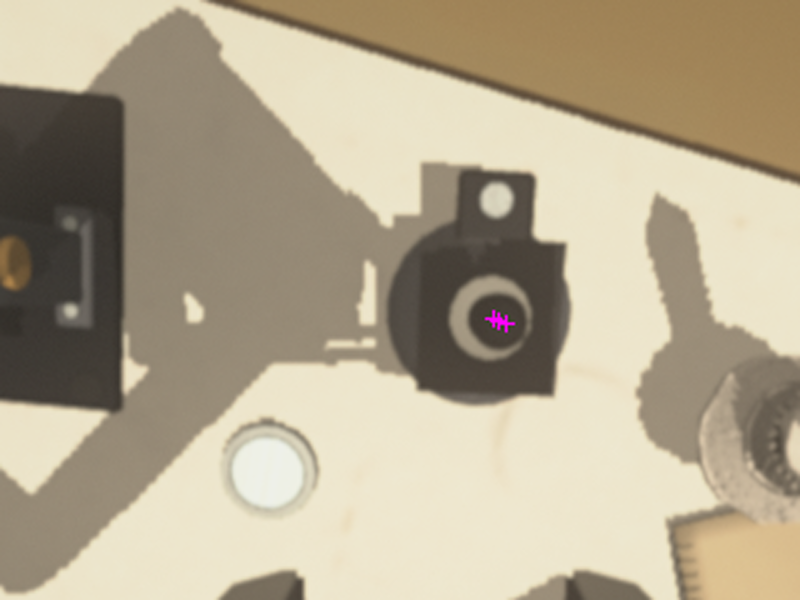

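Run:
```python
from fit import *
T=np.eye(4);K,_,_=cam("wrist");T[:3,:3]=down(.08);T[:3,3]=[.4599,-.4175,.2542]
W=T@np.array(robot.camera_model("wrist")["mount"]); c=(K,W[:3,:3].T,-W[:3,:3].T@W[:3,3])
c2=cam("wrist"); st()
for cc in(c,c2): print("flange",ray2plane(cc,(346,127.2),.099),"top",ray2plane(cc,(349.2,128.4),.158),"zero",ray2plane(cc,(256.8,188.4),.012))
```

```text
t 31.95 p [ 0.4602 -0.4182  0.2553] a 0.1 tz [ 1.e-04  0.e+00 -1.e+00] F [0.1 0.1 0.4] open 0.0565 gf 0.0 q [-0.82  0.18  1.37  0.    1.59  0.75]
flange [ 0.51796478 -0.44016208  0.099     ] top [ 0.51845847 -0.43871206  0.158     ] zero [ 0.43875891 -0.3326177   0.012     ]
flange [ 0.51823489 -0.44089961  0.099     ] top [ 0.51872109 -0.43946078  0.158     ] zero [ 0.43878327 -0.33308029  0.012     ]
```

Request:
carry_out(
  rows=[
    [0.058, 0.021, 0, 0, 0, 0],
    [0.058, 0.021, 0.03, 0, 0, 0],
    [0.058, 0.021, 0.07, 0, 0, 0],
    [0.058, 0.021, 0.11, 0, 0, 0],
    [0.058, 0.021, 0.135, 0, 0, 0],
    [0.058, 0.021, 0.143, 0, 0, 0],
    [0.058, 0.021, 0.143, 0, 0, 0],
    [0.058, 0.021, 0.143, 0, 0, 0],
  ],
)

```text
t: 32.95
tool_pos: [0.5186, -0.441, 0.1142]
orientation: [3.14, 0.001, 0.003]
force: [0.6, -0.3, 0.5]
opening: 0.057
gripper_force: 0.0
```

Request:
carry_out(
  rows=[
    [0, 0, 0, 0, 0, 0],
    [0, 0, 0, 0, 0, 0],
    [0, 0, 0, 0, 0, 0],
    [0, 0, 0, 0, 0, 0],
    [0, 0, 0, 0, 0, 0],
  ],
  jaw=255,
  force=25,
)

```text
t: 33.58
tool_pos: [0.5177, -0.4402, 0.1121]
orientation: [-3.141, -0.0, 0.0]
force: [0.1, 1.0, 0.2]
opening: 0.0175
gripper_force: 25.0
```

Run:
```python
from fit import *
st()
```

```text
t 33.58 p [ 0.5177 -0.4402  0.1121] a 0.02 tz [-1.e-04  2.e-04 -1.e+00] F [0.1 1.  0.2] open 0.0175 gf 25.0 q [-0.78  0.41  1.36  0.    1.38  0.79]
```

Request:
carry_out(
  rows=[
    [0, 0, -0.03, 0, 0, 0],
    [0, 0, -0.085, 0, 0, 0],
    [0, 0, -0.09, 0, 0, 0],
    [-0.079, -0.109, -0.09, 0, 0, 0],
    [-0.079, -0.109, -0.09, 0, 0, 0],
    [-0.079, -0.109, -0.09, 0, 0, 0],
    [-0.079, -0.109, -0.03, 0, 0, 0],
    [-0.079, -0.109, -0.005, 0, 0, 0],
    [-0.079, -0.109, -0.005, 0, 0, 0],
    [-0.079, -0.109, -0.005, 0, 0, 0],
  ],
)

```text
t: 34.83
tool_pos: [0.4395, -0.3322, 0.1185]
orientation: [3.14, 0.0, 0.002]
force: [0.1, 0.6, -0.7]
opening: 0.0182
gripper_force: 25.0
```

Run:
```python
from fit import *
st(); c,im=shot("wrist"); im=im.copy()
for t in("probe_grip","zero_top"):
    for d in robot.outline_of("wrist",t)[:2]: print(t,round(d["conf"],2),np.round(d["pixel"]),d["pixels"].sum())
s=robot.read_state(); p=np.array(s["tool_pos"]); u=proj(c,p-[0,0,.082]); print("tip pred",u)
cv2.drawMarker(im,tuple(int(round(k)) for k in u),(255,0,255),0,7,1)
cv2.imwrite("pics/w12.png",cv2.cvtColor(cv2.resize(im[100:300,220:420],(600,600),interpolation=cv2.INTER_CUBIC),cv2.COLOR_RGB2BGR))
```

```text
t 34.83 p [ 0.4395 -0.3322  0.1185] a 0.0 tz [ 0.0013 -0.0012 -1.    ] F [ 0.1  0.6 -0.7] open 0.0182 gf 25.0 q [-0.74  0.07  1.74 -0.    1.33  0.83]
probe_grip 0.67 [324. 238.] 2634
zero_top 0.64 [325. 189.] 1790
zero_top 0.54 [27. 41.] 4722
tip pred [322.33424779 204.57242791]
```

View pics/w12.png

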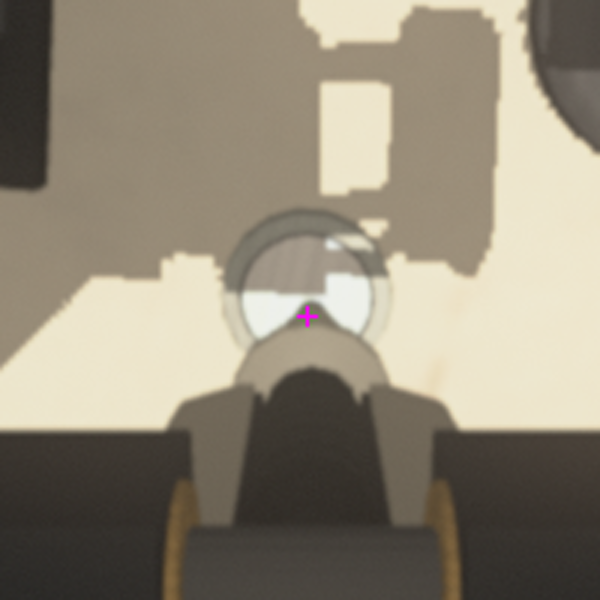

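The tip is over the block, crop (312,308), and 1.3 mm from the prediction, the same camera bias as before. Pressing now.

Request:
carry_out(
  rows=[
    [0, 0, 0.012, 0, 0, 0],
    [0, 0, 0.02, 0, 0, 0],
    [0, 0, 0.024, 0, 0, 0],
    [0, 0, 0.026, 0, 0, 0],
    [0, 0, 0.0265, 0, 0, 0],
    [0, 0, 0.0265, 0, 0, 0],
    [0, 0, 0.0265, 0, 0, 0],
  ],
)

```text
t: 35.85
tool_pos: [0.4388, -0.3314, 0.0909]
orientation: [3.141, 0.0, 0.0]
force: [-0.2, 0.3, 1.2]
opening: 0.0178
gripper_force: 25.0
```

Run:
```python
from fit import *
st()
```

```text
t 35.85 p [ 0.4388 -0.3314  0.0909] a 0.01 tz [ 3.e-04 -3.e-04 -1.e+00] F [-0.2  0.3  1.2] open 0.0178 gf 25.0 q [-0.74  0.09  1.77 -0.    1.28  0.83]
```

Request:
carry_out(
  rows=[
    [0, 0, 0.0003, 0, 0, 0],
    [0, 0, 0.0003, 0, 0, 0],
    [0, 0, 0.0003, 0, 0, 0],
    [0, 0, -0.01, 0, 0, 0],
    [0, 0, -0.06, 0, 0, 0],
    [0, 0, -0.11, 0, 0, 0],
    [0, 0, -0.12, 0, 0, 0],
    [0, 0, -0.12, 0, 0, 0],
  ],
)

```text
t: 36.85
tool_pos: [0.439, -0.3317, 0.2114]
orientation: [3.14, 0.0, 0.002]
force: [0.1, 0.0, -1.0]
opening: 0.0176
gripper_force: 25.0
```

Run:
```python
from fit import *
def C(p,tz,a):
    R=down(a); ax=np.cross([0,0,-1],tz); R=Rt.from_rotvec(ax).as_matrix()@R
    T=np.eye(4);T[:3,:3]=R;T[:3,3]=p; W=T@np.array(robot.camera_model("wrist")["mount"]); return (cam("wrist")[0],W[:3,:3].T,-W[:3,:3].T@W[:3,3])
c1=C([.4897,-.1183,.257],[.0017,0,-1],-5.69); c2=C([.5391,-.0961,.1485],[.0033,-.0011,-1],-5.79)
for a,b in zip([(229.5,117),(297,117),(365.5,117)],[(229,185),(324,185),(421.5,185)]):
    print(np.round([ray2plane(c1,a,.091)[:2]+B,ray2plane(c2,b,.091)[:2]+B],4))
for y in(68,0,-68): print("model",np.round(fp(8,y)+B,4))
st(); s=robot.read_state()
print(delta([*(fp(7.5,67.5)+B),.205],down(-5.8)))
```

```text
[[ 0.566  -0.0317]
 [ 0.566  -0.0319]]
[[ 0.5593 -0.0985]
 [ 0.5593 -0.0983]]
[[ 0.5526 -0.1662]
 [ 0.5524 -0.1665]]
model [ 0.5671 -0.0313]
model [ 0.5604 -0.099 ]
model [ 0.5536 -0.1667]
t 36.85 p [ 0.439  -0.3317  0.2114] a 0.01 tz [ 0.0013 -0.0012 -1.    ] F [ 0.1  0.  -1. ] open 0.0176 gf 25.0 q [-0.74 -0.    1.64  0.    1.5   0.83]
(array([ 1.276e+02, -2.999e+02,  6.200e+00,  1.000e-01, -1.000e-01,
        5.800e+00]), np.float64(5.214903088097622), np.float64(0.543334108461434))
```

Request:
carry_out(
  rows=[
    [0.127, -0.2996, 0, 0, 0, 0],
    [0.127, -0.2996, 0, 0, 0, 0],
    [0.127, -0.2996, 0, 0, 0, 0],
    [0.127, -0.2996, 0, 0, 0, 0],
    [0.127, -0.2996, 0, 0, 0, 0],
    [0.127, -0.2996, 0, 0, 0, 0],
    [0.127, -0.2996, 0, 0, 0, 0],
    [0.127, -0.2996, 0, 0, 0, 0],
    [0.127, -0.2996, 0.015, 0, 0, 0],
    [0.127, -0.2996, 0.028, 0, 0, 0],
    [0.127, -0.2996, 0.028, 0, 0, 0],
  ],
)

```text
t: 38.22
tool_pos: [0.5641, -0.0321, 0.1803]
orientation: [-3.141, 0.001, 0.006]
force: [-0.1, -0.3, -1.6]
opening: 0.0176
gripper_force: 25.0
```

Run:
```python
from fit import *
st(); c,im=shot("wrist"); im=im.copy()
cv2.imwrite("pics/w13.png",cv2.cvtColor(cv2.resize(im[100:300,220:420],(600,600),interpolation=cv2.INTER_CUBIC),cv2.COLOR_RGB2BGR))
```

```text
t 38.23 p [ 0.5641 -0.0321  0.1803] a -0.04 tz [-3.7e-03  5.0e-04 -1.0e+00] F [-0.1 -0.3 -1.6] open 0.0176 gf 25.0 q [-0.15  0.06  1.63 -0.    1.45  1.42]
```

View pics/w13.png

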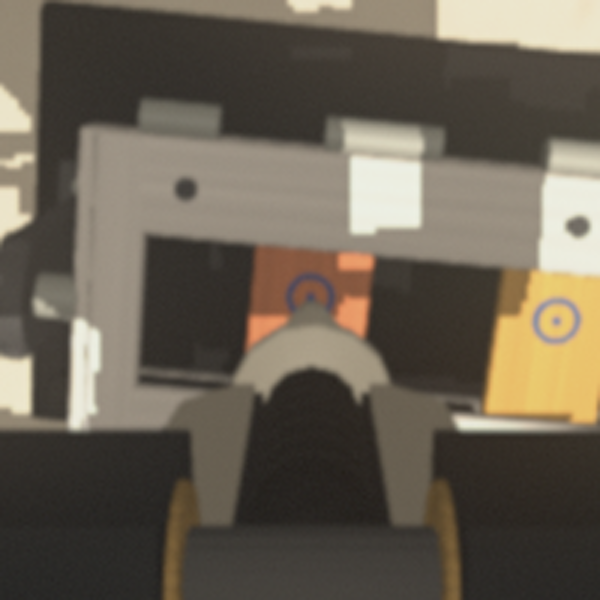

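The tip is aimed at the copper ring, crop (310,297), with the residual lag still settling. I'll press.

Request:
carry_out(
  rows=[
    [0, 0, 0.005, 0, 0, 0],
    [0, 0, 0.009, 0, 0, 0],
    [0, 0, 0.0115, 0, 0, 0],
    [0, 0, 0.013, 0, 0, 0],
    [0, 0, 0.013, 0, 0, 0],
    [0, 0, 0.013, 0, 0, 0],
    [0, 0, 0.013, 0, 0, 0],
    [0, 0, 0.013, 0, 0, 0],
    [0, 0, 0.013, 0, 0, 0],
  ],
)

```text
t: 39.4
tool_pos: [0.5657, -0.0317, 0.1697]
orientation: [3.142, 0.0, 0.0]
force: [0.8, 0.6, 1.5]
opening: 0.0176
gripper_force: 25.0
```

Run:
```python
from fit import *
st()
```

```text
t 39.4 p [ 0.5657 -0.0317  0.1697] a 0.01 tz [ 2.e-04 -0.e+00 -1.e+00] F [0.8 0.6 1.5] open 0.0176 gf 25.0 q [-0.15  0.07  1.64  0.    1.43  1.42]
```

Request:
carry_out(
  rows=[
    [0, 0, 0, 0, 0, 0],
    [0, 0, 0, 0, 0, 0],
    [0, 0, -0.03, 0, 0, 0],
    [-0.0065, 0.05, -0.03, 0, 0, 0],
    [-0.0065, 0.0667, -0.03, 0, 0, 0],
    [-0.0065, 0.0667, -0.03, 0, 0, 0],
    [-0.0065, 0.0667, -0.015, 0, 0, 0],
    [-0.0065, 0.0667, -0.007, 0, 0, 0],
    [-0.0065, 0.0667, -0.003, 0, 0, 0],
    [-0.0065, 0.0667, 0, 0, 0, 0],
    [-0.0065, 0.0667, 0, 0, 0, 0],
    [-0.0065, 0.0667, 0, 0, 0, 0],
  ],
)

```text
t: 40.9
tool_pos: [0.5594, -0.0984, 0.1701]
orientation: [3.141, 0.0, 0.001]
force: [-0.6, 0.8, 0.7]
opening: 0.0177
gripper_force: 25.0
```

Request:
carry_out(
  rows=[
    [0, 0, 0, 0, 0, 0],
    [0, 0, 0, 0, 0, 0],
    [0, 0, 0, 0, 0, 0],
    [0, 0, 0, 0, 0, 0],
  ],
)

```text
t: 41.4
tool_pos: [0.5592, -0.0984, 0.1697]
orientation: [3.142, 0.0, 0.0]
force: [-0.2, 0.1, -0.4]
opening: 0.0175
gripper_force: 25.0
```

Run:
```python
from fit import *
st()
```

```text
t 41.4 p [ 0.5592 -0.0984  0.1697] a 0.01 tz [ 3.e-04 -0.e+00 -1.e+00] F [-0.2  0.1 -0.4] open 0.0175 gf 25.0 q [-0.26  0.07  1.64  0.    1.43  1.31]
```

Request:
carry_out(
  rows=[
    [0, 0, 0.0008, 0, 0, 0],
    [0, 0, 0.0008, 0, 0, 0],
    [0, 0, 0.0008, 0, 0, 0],
  ],
)

```text
t: 41.78
tool_pos: [0.5592, -0.0984, 0.1689]
orientation: [3.142, 0.0, 0.0]
force: [1.2, 0.5, 0.7]
opening: 0.0172
gripper_force: 25.0
```

Run:
```python
from fit import *
f=[]
for i in range(6): robot.read_camera("side"); f.append(robot.read_state()["force"])
print(np.mean(f,0),np.std(f,0)); st()
```

```text
[0.68379271 0.72034545 1.06686709] [0.45961072 0.22503021 0.29529226]
t 42.08 p [ 0.5592 -0.0984  0.1689] a 0.01 tz [ 2.e-04 -0.e+00 -1.e+00] F [1.2 0.9 1.7] open 0.0175 gf 25.0 q [-0.26  0.07  1.64  0.    1.43  1.31]
```

Request:
carry_out(
  rows=[
    [0, 0, -0.03, 0, 0, 0],
    [-0.0067, 0.05, -0.03, 0, 0, 0],
    [-0.0067, 0.068, -0.03, 0, 0, 0],
    [-0.0067, 0.068, -0.03, 0, 0, 0],
    [-0.0067, 0.068, -0.015, 0, 0, 0],
    [-0.0067, 0.068, -0.007, 0, 0, 0],
    [-0.0067, 0.068, -0.003, 0, 0, 0],
    [-0.0067, 0.068, 0, 0, 0, 0],
    [-0.0067, 0.068, 0, 0, 0, 0],
    [-0.0067, 0.068, 0, 0, 0, 0],
    [-0.0067, 0.068, 0, 0, 0, 0],
    [-0.0067, 0.068, 0, 0, 0, 0],
  ],
)

```text
t: 43.58
tool_pos: [0.5526, -0.1665, 0.1691]
orientation: [3.141, 0.0, 0.001]
force: [0.3, 0.9, 0.8]
opening: 0.0177
gripper_force: 25.0
```

Run:
```python
from fit import *
f=[]
for i in range(6): robot.read_camera("side"); f.append(robot.read_state()["force"])
print(np.mean(f,0),np.std(f,0)); st(); print(delta([.5177,-.4402,.21],down(0)))
```

```text
[0.04188278 0.88026316 1.09054208] [0.63191195 0.62068772 0.19547354]
t 43.88 p [ 0.5526 -0.1665  0.169 ] a 0.01 tz [ 4.e-04 -1.e-04 -1.e+00] F [0.4 0.1 0.9] open 0.0177 gf 25.0 q [-0.38  0.1   1.62  0.    1.43  1.19]
(array([-34.9, 273.7, -41. ,   0. ,  -0. ,   0. ]), np.float64(4.463619429743548), np.float64(0.0022689625058356713))
```

Request:
carry_out(
  rows=[
    [0, 0, -0.02, 0, 0, 0],
    [0, 0, -0.041, 0, 0, 0],
    [-0.035, 0.2737, -0.041, 0, 0, 0],
    [-0.035, 0.2737, -0.041, 0, 0, 0],
    [-0.035, 0.2737, -0.041, 0, 0, 0],
    [-0.035, 0.2737, -0.041, 0, 0, 0],
    [-0.035, 0.2737, -0.041, 0, 0, 0],
    [-0.035, 0.2737, -0.041, 0, 0, 0],
    [-0.035, 0.2737, -0.041, 0, 0, 0],
    [-0.035, 0.2737, -0.041, 0, 0, 0],
    [-0.035, 0.2737, -0.041, 0, 0, 0],
  ],
)

```text
t: 45.25
tool_pos: [0.518, -0.4391, 0.2102]
orientation: [3.141, 0.003, 0.0]
force: [0.3, -0.9, 0.8]
opening: 0.0178
gripper_force: 25.0
```

Run:
```python
from fit import *
st()
```

```text
t 45.25 p [ 0.518  -0.4391  0.2102] a 0.1 tz [ 2.e-04 -1.e-04 -1.e+00] F [ 0.3 -0.9  0.8] open 0.0178 gf 25.0 q [-0.78  0.35  1.25  0.    1.54  0.79]
```

Request:
carry_out(
  rows=[
    [0, 0, 0.01, 0, 0, 0],
    [0, 0, 0.03, 0, 0, 0],
    [0, 0, 0.05, 0, 0, 0],
    [0, 0, 0.07, 0, 0, 0],
    [0, 0, 0.085, 0, 0, 0],
    [0, 0, 0.093, 0, 0, 0],
    [0, 0, 0.097, 0, 0, 0],
    [0, 0, 0.097, 0, 0, 0],
    [0, 0, 0.097, 0, 0, 0],
  ],
)

```text
t: 46.38
tool_pos: [0.5179, -0.4405, 0.1138]
orientation: [3.141, 0.0, 0.002]
force: [0.9, -0.3, -0.8]
opening: 0.0177
gripper_force: 25.0
```

Run:
```python
from fit import *
st()
```

```text
t 46.38 p [ 0.5179 -0.4405  0.1138] a 0.01 tz [ 0.0011 -0.001  -1.    ] F [ 0.9 -0.3 -0.8] open 0.0177 gf 25.0 q [-0.78  0.41  1.36  0.    1.38  0.79]
```

Request:
carry_out(
  rows=[
    [0, 0, 0, 0, 0, 0],
    [0, 0, 0, 0, 0, 0],
    [0, 0, 0, 0, 0, 0],
    [0, 0, 0, 0, 0, 0],
    [0, 0, -0.03, 0, 0, 0],
    [0, 0, -0.08, 0, 0, 0],
    [0, 0, -0.12, 0, 0, 0],
    [0, 0, -0.12, 0, 0, 0],
  ],
  jaw=120,
)

```text
t: 47.38
tool_pos: [0.5193, -0.4418, 0.2385]
orientation: [3.136, 0.0, 0.01]
force: [-0.7, 0.3, -0.5]
opening: 0.0489
gripper_force: 0.0
```

Run:
```python
from fit import *
st(); h=fp(-100,0)+B; print(h,delta([*h,.2],down(84.2)))
c,im=shot("wrist"); cv2.imwrite("pics/w14.png",cv2.cvtColor(im,cv2.COLOR_RGB2BGR))
for d in robot.outline_of("wrist","probe_grip")[:2]: print(round(d["conf"],2),np.round(d["pixel"]),d["pixels"].sum())
print(proj(c,[.5177,-.4402,.128]))
```

```text
t 47.38 p [ 0.5193 -0.4418  0.2385] a 0.02 tz [ 0.0061 -0.006  -1.    ] F [-0.7  0.3 -0.5] open 0.0489 gf 0.0 q [-0.78  0.34  1.21  0.    1.58  0.79]
[ 0.45289098 -0.08830276] (array([ -66.5, -353.7,   35.9,    0.5,   -0. ,  -84.2]), np.float64(5.78733105214858), np.float64(7.867811428655143))
0.67 [322. 190.] 983
[319.826612   198.71003654]
```

Request:
carry_out(
  rows=[
    [-0.065, -0.352, 0, 0, 0, -84.2],
    [-0.065, -0.352, 0, 0, 0, -84.2],
    [-0.065, -0.352, 0, 0, 0, -84.2],
    [-0.065, -0.352, 0, 0, 0, -84.2],
    [-0.065, -0.352, 0, 0, 0, -84.2],
    [-0.065, -0.352, 0, 0, 0, -84.2],
    [-0.065, -0.352, 0, 0, 0, -84.2],
    [-0.065, -0.352, 0, 0, 0, -84.2],
    [-0.065, -0.352, 0.033, 0, 0, -84.2],
    [-0.065, -0.352, 0.033, 0, 0, -84.2],
    [-0.065, -0.352, 0.033, 0, 0, -84.2],
    [-0.065, -0.352, 0.033, 0, 0, -84.2],
  ],
  jaw=140,
)

```text
t: 48.98
tool_pos: [0.4529, -0.0883, 0.2008]
orientation: [2.33, 2.106, 0.001]
force: [-1.3, -0.2, -0.0]
opening: 0.0418
gripper_force: 0.0
```

Run:
```python
from fit import *
st(); h=fp(-100,0)+B; print(delta([*h,.074],down(84.2)))
c,im=shot("wrist"); im=im.copy()
for y in(-55,0,55): cv2.drawMarker(im,tuple(int(round(k)) for k in proj(c,[*fp(-100,y),.088])),(255,0,255),0,6,1)
cv2.imwrite("pics/w15.png",cv2.cvtColor(cv2.resize(im[60:300,160:480],(800,600),interpolation=cv2.INTER_CUBIC),cv2.COLOR_RGB2BGR))
```

```text
t 48.98 p [ 0.4529 -0.0883  0.2008] a 84.2 tz [ 1.1e-03 -3.0e-04 -1.0e+00] F [-1.3 -0.2 -0. ] open 0.0418 gf 0.0 q [-0.3  -0.25  1.88  0.    1.5  -0.2 ]
(array([ 0.000e+00, -1.000e-01,  1.268e+02,  1.000e-01,  0.000e+00,
        0.000e+00]), np.float64(2.0283986342446445), np.float64(0.006210131938737688))
```

View pics/w15.png

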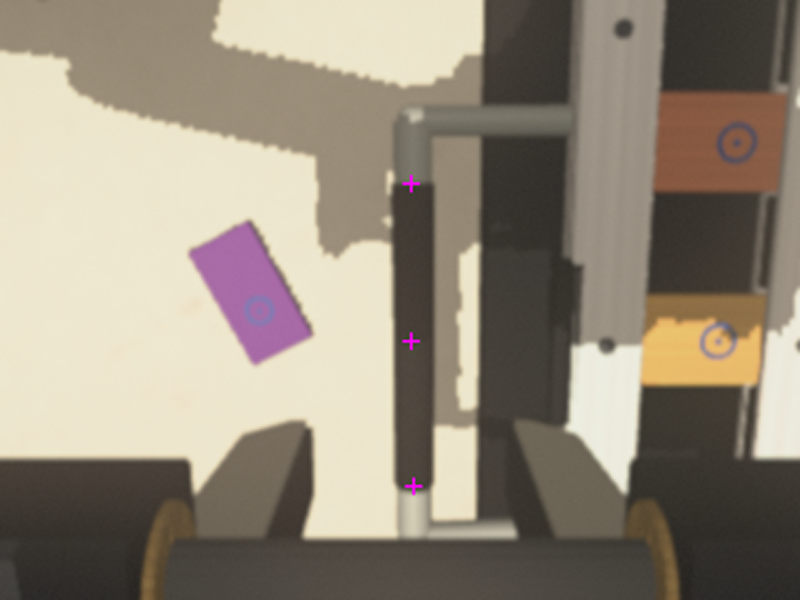

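The bar lies exactly on the markers, column 411, so the fingers straddle it. I'll go down and pinch.

Request:
carry_out(
  rows=[
    [0, 0, 0.04, 0, 0, 0],
    [0, 0, 0.08, 0, 0, 0],
    [0, 0, 0.11, 0, 0, 0],
    [0, 0, 0.124, 0, 0, 0],
    [0, 0, 0.126, 0, 0, 0],
    [0, 0, 0.126, 0, 0, 0],
  ],
)

```text
t: 49.78
tool_pos: [0.4534, -0.0884, 0.0752]
orientation: [2.33, 2.105, 0.002]
force: [0.8, 0.5, 0.6]
opening: 0.0415
gripper_force: 0.0
```

Request:
carry_out(
  rows=[
    [0, 0, 0, 0, 0, 0],
    [0, 0, 0, 0, 0, 0],
    [0, 0, 0, 0, 0, 0],
    [0, 0, 0, 0, 0, 0],
  ],
  jaw=255,
  force=20,
)

```text
t: 50.28
tool_pos: [0.4543, -0.0884, 0.0747]
orientation: [2.328, 2.104, 0.004]
force: [7.8, 1.2, -2.9]
opening: 0.012
gripper_force: 20.0
```

Run:
```python
from fit import *
st()
for k in range(1,21):
    th=k*np.pi/20; print(k,np.round([1000*(.1-.1*np.cos(th)),-100*np.sin(th)],1),end=" ")
```

```text
t 50.27 p [ 0.4543 -0.0884  0.0747] a 84.21 tz [ 4.3e-03 -6.0e-04 -1.0e+00] F [ 7.8  1.2 -2.9] open 0.012 gf 20.0 q [-0.3  -0.13  2.02  0.    1.25 -0.2 ]
1 [  1.2 -15.6] 2 [  4.9 -30.9] 3 [ 10.9 -45.4] 4 [ 19.1 -58.8] 5 [ 29.3 -70.7] 6 [ 41.2 -80.9] 7 [ 54.6 -89.1] 8 [ 69.1 -95.1] 9 [ 84.4 -98.8] 10 [ 100. -100.] 11 [115.6 -98.8] 12 [130.9 -95.1] 13 [145.4 -89.1] 14 [158.8 -80.9] 15 [170.7 -70.7] 16 [180.9 -58.8] 17 [189.1 -45.4] 18 [195.1 -30.9] 19 [198.8 -15.6] 20 [200.  -0.]
```

Request:
carry_out(
  rows=[
    [0, 0, 0, 0, 0, 0],
    [0, 0, 0, 0, 0, 0],
  ],
)

```text
t: 50.52
tool_pos: [0.4543, -0.0884, 0.0747]
orientation: [2.328, 2.104, 0.004]
force: [7.1, 0.9, -2.7]
opening: 0.0125
gripper_force: 20.0
```

Run:
```python
from fit import *
st()
c,im=shot("wrist"); g=cv2.cvtColor(im,cv2.COLOR_RGB2GRAY)
# bar columns on a row above fingers
for r in(150,170,190): print(r,g[r,290:360:2].tolist())
for y in(-20,20,40): print(proj(c,[*fp(-100,y),.088]))
```

```text
t 50.52 p [ 0.4543 -0.0884  0.0747] a 84.21 tz [ 4.1e-03 -6.0e-04 -1.0e+00] F [ 7.1  0.9 -2.7] open 0.0125 gf 20.0 q [-0.3  -0.13  2.02  0.    1.25 -0.2 ]
150 [137, 137, 138, 138, 138, 137, 137, 137, 128, 70, 55, 54, 54, 56, 53, 54, 54, 54, 52, 52, 53, 52, 51, 50, 63, 125, 136, 136, 136, 135, 136, 135, 135, 135, 135]
170 [227, 227, 228, 227, 226, 227, 218, 142, 131, 77, 54, 53, 54, 53, 52, 52, 52, 50, 51, 51, 50, 49, 49, 47, 67, 128, 137, 136, 136, 134, 135, 136, 136, 135, 135]
190 [154, 155, 153, 156, 181, 192, 191, 191, 183, 102, 52, 54, 53, 54, 54, 53, 53, 52, 52, 50, 49, 50, 50, 47, 72, 129, 136, 135, 135, 135, 135, 134, 134, 134, 135]
[322.74424619 289.87543318]
[322.55922237 216.31266907]
[322.45805805 176.09121303]
```

Request:
carry_out(
  rows=[
    [0, 0.002, -0.008, 0, 0, 0],
    [0, 0.003, -0.0156, 0, 0, 0],
    [0, 0.0045, -0.0235, 0, 0, 0],
    [0, 0.0065, -0.031, 0, 0, 0],
    [0, 0.0065, -0.031, 0, 0, 0],
  ],
)

```text
t: 51.2
tool_pos: [0.4588, -0.0888, 0.1058]
orientation: [-2.331, -2.106, 0.0]
force: [-3.6, -0.4, 2.5]
opening: 0.0122
gripper_force: 20.0
```

Run:
```python
from fit import *
st()
```

```text
t 51.2 p [ 0.4588 -0.0888  0.1058] a 84.21 tz [-4.e-04 -1.e-04 -1.e+00] F [-3.6 -0.4  2.5] open 0.0122 gf 20.0 q [-0.3  -0.15  1.98 -0.    1.31 -0.2 ]
```

Run:
```python
from fit import *
c,im=shot("wrist"); g=cv2.cvtColor(im,cv2.COLOR_RGB2GRAY)
for r in(150,170,190): print(r,g[r,290:360:2].tolist())
c,im=shot("side"); ds=robot.outline_of("side","handle"); print([(round(d["conf"],2),d["pixel"]) for d in ds[:2]])
```

```text
150 [139, 142, 176, 184, 142, 139, 143, 143, 138, 93, 55, 55, 55, 54, 54, 53, 54, 55, 52, 52, 51, 50, 50, 48, 86, 136, 136, 136, 136, 136, 136, 136, 104, 46, 43]
170 [140, 139, 138, 138, 138, 138, 138, 138, 139, 96, 56, 56, 54, 56, 54, 53, 52, 52, 52, 51, 49, 48, 48, 47, 87, 135, 136, 136, 137, 136, 136, 135, 90, 39, 42]
190 [195, 194, 195, 216, 222, 222, 222, 221, 219, 122, 55, 54, 56, 55, 54, 55, 54, 54, 50, 51, 50, 49, 48, 47, 87, 135, 135, 135, 135, 134, 134, 135, 87, 40, 41]
[(0.61, [380.5, 205.4])]
```

Request:
carry_out(
  rows=[
    [0, 0.006, -0.0145, 0, 0, 0],
    [0, 0.0142, -0.0279, 0, 0, 0],
    [0, 0.0244, -0.0398, 0, 0, 0],
    [0, 0.0363, -0.05, 0, 0, 0],
    [0, 0.0497, -0.0582, 0, 0, 0],
    [0, 0.0642, -0.0642, 0, 0, 0],
    [0, 0.0795, -0.0679, 0, 0, 0],
    [0, 0.0951, -0.0691, 0, 0, 0],
    [0, 0.0951, -0.0691, 0, 0, 0],
  ],
)

```text
t: 52.48
tool_pos: [0.556, -0.0986, 0.1763]
orientation: [2.328, 2.104, 0.005]
force: [2.9, -1.3, 4.6]
opening: 0.0129
gripper_force: 20.0
```

Run:
```python
from fit import *
st()
c,im=shot("wrist"); g=cv2.cvtColor(im,cv2.COLOR_RGB2GRAY)
for r in(170,190): print(r,g[r,290:360:2].tolist())
```

```text
t 52.48 p [ 0.556  -0.0986  0.1763] a 84.23 tz [ 4.7e-03 -7.0e-04 -1.0e+00] F [ 2.9 -1.3  4.6] open 0.0129 gf 20.0 q [-0.27  0.05  1.65  0.    1.44 -0.17]
170 [58, 56, 56, 56, 55, 53, 55, 53, 57, 48, 38, 37, 38, 38, 38, 39, 38, 37, 35, 38, 37, 37, 37, 36, 36, 36, 36, 38, 37, 38, 37, 40, 40, 40, 43]
190 [58, 56, 55, 56, 55, 55, 53, 54, 51, 51, 38, 38, 39, 35, 36, 37, 39, 36, 37, 34, 36, 36, 35, 36, 36, 36, 38, 37, 38, 38, 39, 40, 39, 40, 49]
```

Request:
carry_out(
  rows=[
    [0, 0.0156, 0.0012, 0, 0, 0],
    [0, 0.0309, 0.0049, 0, 0, 0],
    [0, 0.0454, 0.0109, 0, 0, 0],
    [0, 0.0588, 0.0191, 0, 0, 0],
    [0, 0.0707, 0.0293, 0, 0, 0],
    [0, 0.0809, 0.0412, 0, 0, 0],
    [0, 0.0891, 0.0546, 0, 0, 0],
    [0, 0.0951, 0.0691, 0, 0, 0],
    [0, 0.0985, 0.084, 0, 0, 0],
    [0, 0.1, 0.096, 0, 0, 0],
    [0, 0.1, 0.101, 0, 0, 0],
    [0, 0.1, 0.102, 0, 0, 0],
  ],
)

```text
t: 54.02
tool_pos: [0.6533, -0.1086, 0.0718]
orientation: [2.33, 2.106, 0.001]
force: [1.4, -2.6, 1.3]
opening: 0.0121
gripper_force: 20.0
```

Run:
```python
from fit import *
st()
c,im=shot("wrist"); g=cv2.cvtColor(im,cv2.COLOR_RGB2GRAY)
for r in(170,190): print(r,g[r,290:360:2].tolist())
```

```text
t 54.02 p [ 0.6533 -0.1086  0.0718] a 84.21 tz [ 8.e-04 -2.e-04 -1.e+00] F [ 1.4 -2.6  1.3] open 0.0121 gf 20.0 q [-0.24  0.4   1.44  0.    1.3  -0.14]
170 [39, 36, 40, 101, 129, 129, 129, 131, 118, 53, 39, 41, 42, 42, 43, 43, 44, 43, 46, 44, 45, 44, 45, 44, 60, 122, 133, 133, 134, 134, 134, 134, 133, 134, 134]
190 [36, 36, 35, 82, 131, 130, 129, 131, 125, 70, 38, 39, 40, 40, 43, 43, 42, 43, 44, 43, 44, 45, 44, 43, 61, 121, 132, 132, 132, 134, 133, 133, 133, 134, 133]
```

Request:
carry_out(
  rows=[
    [0, 0, 0.002, 0, 0, 0],
    [0, 0, 0.004, 0, 0, 0],
    [0, 0, 0.004, 0, 0, 0],
  ],
)

```text
t: 54.45
tool_pos: [0.6534, -0.1086, 0.0715]
orientation: [2.33, 2.106, 0.001]
force: [-9.6, -0.7, 20.6]
opening: 0.0121
gripper_force: 20.0
```

Run:
```python
from fit import *
st()
```

```text
t 54.45 p [ 0.6534 -0.1086  0.0715] a 84.22 tz [ 1.3e-03 -5.0e-04 -1.0e+00] F [-9.6 -0.7 20.6] open 0.0121 gf 20.0 q [-0.24  0.4   1.44 -0.    1.3  -0.14]
```

Request:
carry_out(
  rows=[
    [0, 0, -0.001, 0, 0, 0],
    [0, 0, -0.003, 0, 0, 0],
    [0, 0, -0.003, 0, 0, 0],
    [0, 0, -0.003, 0, 0, 0],
    [0, 0, -0.05, 0, 0, 0],
    [0, 0, -0.11, 0, 0, 0],
    [0, 0, -0.17, 0, 0, 0],
    [0, 0, -0.18, 0, 0, 0],
  ],
  jaw=140,
)

```text
t: 55.45
tool_pos: [0.6556, -0.109, 0.2548]
orientation: [2.325, 2.101, 0.009]
force: [1.1, 0.1, 0.3]
opening: 0.0421
gripper_force: 0.0
```

Run:
```python
from fit import *
st(); print(delta([.48,-.12,.257],down(0)))
```

```text
t 55.45 p [ 0.6556 -0.109   0.2548] a 84.22 tz [ 0.0095 -0.0023 -1.    ] F [1.1 0.1 0.3] open 0.0421 gf 0.0 q [-0.24  0.28  1.25  0.    1.6  -0.14]
(array([ -28.6, -173.5,   -3.9,    0.5,   -0.3,   84.2]), np.float64(2.814554498385567), np.float64(7.871014862805581))
```

Request:
carry_out(
  rows=[
    [-0.028, -0.173, -0.004, 0, 0, 84.2],
    [-0.028, -0.173, -0.004, 0, 0, 84.2],
    [-0.028, -0.173, -0.004, 0, 0, 84.2],
    [-0.028, -0.173, -0.004, 0, 0, 84.2],
    [-0.028, -0.173, -0.004, 0, 0, 84.2],
    [-0.028, -0.173, -0.004, 0, 0, 84.2],
    [-0.028, -0.173, -0.004, 0, 0, 84.2],
    [-0.028, -0.173, -0.004, 0, 0, 84.2],
    [-0.028, -0.173, -0.004, 0, 0, 84.2],
    [-0.028, -0.173, -0.004, 0, 0, 84.2],
    [-0.028, -0.173, -0.004, 0, 0, 84.2],
  ],
)

```text
t: 56.82
tool_pos: [0.478, -0.1188, 0.2517]
orientation: [-3.141, -0.004, 0.001]
force: [0.2, -1.0, 0.0]
opening: 0.0419
gripper_force: 0.0
```

Run:
```python
from fit import *
st(); c,im=chk("w16.png")
for d in robot.outline_of("wrist","handle")[:2]+robot.outline_of("wrist","lid")[:1]: print(round(d["conf"],2),d["pixel"])
G=im.astype(int)
for y in(68,0,-68):
    u=proj(c,[*fp(9,y),.091]); x0,y0=np.round(u).astype(int)
    P=G[y0-14:y0+15,x0-14:x0+15]; h=cv2.cvtColor(P.astype(np.uint8),cv2.COLOR_RGB2HSV)
    # redness relative to the patch median
    r=P[...,0]-(P[...,1]+P[...,2])/2; lum=P.sum(2); rr=P[...,1]/(P[...,0]+1.); m=rr<np.median(rr)-.12
    ys,xs=np.nonzero(m); print(y,u,m.sum(), "patch med",np.median(P.reshape(-1,3),0))
    if m.sum()>8:
        cc=np.array([x0-14+(xs.min()+xs.max())/2,y0-14+(ys.min()+ys.max())/2]); cm=np.array([x0-14+xs.mean(),y0-14+ys.mean()])
        print("  ring",cc,cm,xs.ptp() if hasattr(xs,'ptp') else np.ptp(xs),np.ptp(ys),"world",np.round(ray2plane(c,cm,.091)[:2]+B,4),"pred",np.round(fp(8,y)+B,4))
        for row in m: print(''.join('#' if k else '.' for k in row)) if y==68 else 0
```

```text
t 56.83 p [ 0.478  -0.1188  0.2517] a 0.13 tz [-3.e-04  2.e-04 -1.e+00] F [ 0.2 -1.   0. ] open 0.0419 gf 0.0 q [-0.35 -0.18  1.73  0.    1.59  1.22]
copper 0.66 frame xy [ 0.3 66.3] [41.4 31.9  1.3]
brass 0.82 frame xy [0.1 0.3] [42.  31.8  0. ]
brass 0.77 frame xy [-135.9   -6.7] [26.9 37.9 26.2]
silver 0.64 frame xy [  0.1 -69. ] [33.3 42.8 89.2]
silver 0.43 frame xy [ 66.  255.2] [ 6.5 39.7  5.8]
0.92 [305.4, 86.2]
0.42 [486.2, 201.2]
0.81 [304.0, 56.3]
68 [233.06944429  92.01806411] 41 patch med [134.  88.  64.]
  ring [234.   95.5] [234.31707317  95.53658537] 12 13 world [ 0.5649 -0.0324] pred [ 0.5671 -0.0313]
.............................
.............................
.............................
.............................
.............................
.............................
.............................
.............................
.............................
.............................
.............................
..............#..............
............######...........
..........##......##.........
..........#........#.........
.........#..........#........
.........#..........#........
.........#..........##.......
.........#.....#....##.......
.........#..........##.......
.........#..........#........
..........#.........#........
...........#.......#.........
............#....###.........
..............####...........
.............................
.............................
.............................
.............................
0 [303.65000954  99.52272651] 60 patch med [145. 114.  71.]
  ring [303.  102.5] [302.85       103.13333333] 12 13 world [ 0.558  -0.0983] pred [ 0.5604 -0.099 ]
-68 [373.49004149 106.94864977] 72 patch med [230. 218. 206.]
  ring [374.  110.5] [373.52777778 110.02777778] 12 13 world [ 0.5517 -0.1669] pred [ 0.5536 -0.1667]
```

Run:
```python
from fit import *
st(); print(delta([.5177,-.4402,.235],down(0)))
```

```text
t 57.12 p [ 0.4781 -0.1189  0.252 ] a 0.04 tz [ 1.e-04  0.e+00 -1.e+00] F [-0.3  0.7  0.4] open 0.0421 gf 0.0 q [-0.35 -0.18  1.73  0.    1.59  1.22]
(array([ 39.4, 321.4,  17. ,  -0. ,  -0. ,   0. ]), np.float64(5.187469962389147), np.float64(0.0035159414683549025))
```

Request:
carry_out(
  rows=[
    [0.0394, 0.3214, 0.017, 0, 0, 0],
    [0.0394, 0.3214, 0.017, 0, 0, 0],
    [0.0394, 0.3214, 0.017, 0, 0, 0],
    [0.0394, 0.3214, 0.017, 0, 0, 0],
    [0.0394, 0.3214, 0.017, 0, 0, 0],
    [0.0394, 0.3214, 0.017, 0, 0, 0],
    [0.0394, 0.3214, 0.017, 0, 0, 0],
    [0.0394, 0.3214, 0.017, 0, 0, 0],
    [0.0394, 0.3214, 0.017, 0, 0, 0],
    [0.0394, 0.3214, 0.017, 0, 0, 0],
  ],
  jaw=100,
)

```text
t: 58.38
tool_pos: [0.5179, -0.4393, 0.2357]
orientation: [3.141, 0.002, 0.001]
force: [-0.0, 0.6, 0.3]
opening: 0.0566
gripper_force: 0.0
```

Run:
```python
from fit import *
robot.read_camera("side"); robot.read_camera("side"); st(); c,im=shot("wrist")
for d in robot.outline_of("wrist","probe_grip")[:2]: print(round(d["conf"],2),np.round(d["pixel"]),d["pixels"].sum())
print(proj(c,[.5177,-.4402,.128]), delta([.5177,-.4402,.1121],down(0)))
```

```text
t 58.48 p [ 0.5178 -0.4397  0.2354] a 0.06 tz [ 5.e-04 -4.e-04 -1.e+00] F [-0.6  0.   0.5] open 0.0566 gf 0.0 q [-0.78  0.34  1.22  0.    1.59  0.79]
0.81 [325. 189.] 1028
[322.84937972 197.177043  ] (array([  0. ,   0.2, 123.1,   0. ,  -0. ,   0. ]), np.float64(1.9690755981342853), np.float64(0.0034576269298976824))
```

Request:
carry_out(
  rows=[
    [0, 0, 0.04, 0, 0, 0],
    [0, 0, 0.08, 0, 0, 0],
    [0, 0, 0.11, 0, 0, 0],
    [0, 0, 0.12, 0, 0, 0],
    [0, 0, 0.123, 0, 0, 0],
    [0, 0, 0.123, 0, 0, 0],
    [0, 0, 0.123, 0, 0, 0],
  ],
)

```text
t: 59.45
tool_pos: [0.5183, -0.441, 0.1138]
orientation: [3.14, 0.0, 0.003]
force: [0.4, 0.0, 0.6]
opening: 0.0563
gripper_force: 0.0
```

Request:
carry_out(
  rows=[
    [0, 0, 0, 0, 0, 0],
    [0, 0, 0, 0, 0, 0],
    [0, 0, 0, 0, 0, 0],
    [0, 0, 0, 0, 0, 0],
    [0, 0, 0, 0, 0, 0],
  ],
  jaw=255,
  force=25,
)

```text
t: 60.08
tool_pos: [0.5175, -0.4402, 0.1119]
orientation: [-3.141, -0.0, 0.0]
force: [1.0, 0.2, -0.3]
opening: 0.0179
gripper_force: 25.0
```

Request:
carry_out(
  rows=[
    [0, 0, -0.03, 0, 0, 0],
    [0, 0, -0.08, 0, 0, 0],
    [0, 0, -0.1, 0, 0, 0],
    [0, 0, -0.1, 0, 0, 0],
    [0, 0, -0.1, 0, 0, 0],
  ],
)

```text
t: 60.7
tool_pos: [0.5168, -0.4396, 0.2093]
orientation: [-3.139, -0.0, 0.004]
force: [-0.7, -0.0, -1.6]
opening: 0.0177
gripper_force: 25.0
```

Run:
```python
from fit import *
st(); print(delta([.565,-.0322,.21],down(0)))
```

```text
t 60.7 p [ 0.5168 -0.4396  0.2093] a 0.01 tz [-0.0024  0.0023 -1.    ] F [-0.7 -0.  -1.6] open 0.0177 gf 25.0 q [-0.78  0.35  1.25 -0.    1.54  0.79]
(array([ 4.830e+01, -4.073e+02,  1.000e-01, -1.000e-01,  1.000e-01,
        0.000e+00]), np.float64(6.563195749124978), np.float64(0.01797018212309416))
```

Request:
carry_out(
  rows=[
    [0.0475, -0.408, 0, 0, 0, 0],
    [0.0475, -0.408, 0, 0, 0, 0],
    [0.0475, -0.408, 0, 0, 0, 0],
    [0.0475, -0.408, 0, 0, 0, 0],
    [0.0475, -0.408, 0, 0, 0, 0],
    [0.0475, -0.408, 0, 0, 0, 0],
    [0.0475, -0.408, 0, 0, 0, 0],
    [0.0475, -0.408, 0, 0, 0, 0],
    [0.0475, -0.408, 0, 0, 0, 0],
    [0.0475, -0.408, 0.02, 0, 0, 0],
    [0.0475, -0.408, 0.03, 0, 0, 0],
    [0.0475, -0.408, 0.03, 0, 0, 0],
  ],
)

```text
t: 62.2
tool_pos: [0.5636, -0.0328, 0.1797]
orientation: [-3.141, 0.001, 0.005]
force: [0.1, 0.6, -1.3]
opening: 0.0178
gripper_force: 25.0
```

Request:
carry_out(
  rows=[
    [0, 0, 0.005, 0, 0, 0],
    [0, 0, 0.009, 0, 0, 0],
    [0, 0, 0.0115, 0, 0, 0],
    [0, 0, 0.013, 0, 0, 0],
    [0, 0, 0.013, 0, 0, 0],
    [0, 0, 0.013, 0, 0, 0],
    [0, 0, 0.013, 0, 0, 0],
    [0, 0, 0.013, 0, 0, 0],
  ],
)

```text
t: 63.2
tool_pos: [0.5651, -0.0323, 0.1691]
orientation: [3.142, 0.0, 0.0]
force: [0.5, -0.4, 1.8]
opening: 0.0175
gripper_force: 25.0
```

Run:
```python
from fit import *
f=[]
for i in range(6): robot.read_camera("side"); f.append(robot.read_state()["force"])
print(np.mean(f,0),np.std(f,0)); st()
```

```text
[-0.00248475 -0.2250766   0.48533023] [0.40148942 0.60912195 0.38451158]
t 63.5 p [ 0.565  -0.0323  0.169 ] a 0.01 tz [ 1.e-04 -0.e+00 -1.e+00] F [-0.2 -1.   0.1] open 0.018 gf 25.0 q [-0.15  0.07  1.65 -0.    1.43  1.42]
```

Request:
carry_out(
  rows=[
    [0, 0, 0.001, 0, 0, 0],
    [0, 0, 0.001, 0, 0, 0],
    [0, 0, 0.001, 0, 0, 0],
    [0, 0, 0.001, 0, 0, 0],
    [0, 0, 0.001, 0, 0, 0],
    [0, 0, 0.001, 0, 0, 0],
  ],
)

```text
t: 64.25
tool_pos: [0.565, -0.0322, 0.168]
orientation: [-3.142, -0.0, -0.0]
force: [0.1, -0.6, 1.1]
opening: 0.0177
gripper_force: 25.0
```

Run:
```python
from fit import *
f=[]
for i in range(6): robot.read_camera("side"); f.append(robot.read_state()["force"])
print(np.mean(f,0),np.std(f,0)); st()
```

```text
[ 0.40201551 -0.40094782  1.26019149] [0.39546574 0.36257498 0.57079037]
t 64.55 p [ 0.5649 -0.0322  0.1679] a 0.01 tz [-0.  0. -1.] F [ 0.1 -0.5  0.4] open 0.0176 gf 25.0 q [-0.15  0.07  1.65  0.    1.43  1.42]
```

Request:
carry_out(
  rows=[
    [0, 0, -0.03, 0, 0, 0],
    [-0.007, 0.05, -0.03, 0, 0, 0],
    [-0.007, 0.0663, -0.03, 0, 0, 0],
    [-0.007, 0.0663, -0.03, 0, 0, 0],
    [-0.007, 0.0663, -0.015, 0, 0, 0],
    [-0.007, 0.0663, -0.007, 0, 0, 0],
    [-0.007, 0.0663, -0.003, 0, 0, 0],
    [-0.007, 0.0663, 0, 0, 0, 0],
    [-0.007, 0.0663, 0, 0, 0, 0],
    [-0.007, 0.0663, 0, 0, 0, 0],
    [-0.007, 0.0663, 0, 0, 0, 0],
    [-0.007, 0.0663, 0, 0, 0, 0],
  ],
)

```text
t: 66.05
tool_pos: [0.5581, -0.0986, 0.1682]
orientation: [3.142, 0.0, 0.001]
force: [0.8, 0.8, 0.7]
opening: 0.0176
gripper_force: 25.0
```

Run:
```python
from fit import *
f=[]
for i in range(8): robot.read_camera("side"); f.append(robot.read_state()["force"])
print(np.mean(f,0),np.std(f,0)); st()
```

```text
[0.19293969 1.23728678 0.79046486] [0.5158795  0.53245825 0.45475066]
t 66.45 p [ 0.5581 -0.0986  0.168 ] a 0.01 tz [ 4.e-04 -1.e-04 -1.e+00] F [1.2 0.4 1.2] open 0.0172 gf 25.0 q [-0.27  0.07  1.65  0.    1.43  1.31]
```

Request:
carry_out(
  rows=[
    [0, 0, -0.03, 0, 0, 0],
    [-0.0064, 0.05, -0.03, 0, 0, 0],
    [-0.0064, 0.0685, -0.03, 0, 0, 0],
    [-0.0064, 0.0685, -0.03, 0, 0, 0],
    [-0.0064, 0.0685, -0.015, 0, 0, 0],
    [-0.0064, 0.0685, -0.007, 0, 0, 0],
    [-0.0064, 0.0685, -0.003, 0, 0, 0],
    [-0.0064, 0.0685, 0, 0, 0, 0],
    [-0.0064, 0.0685, 0, 0, 0, 0],
    [-0.0064, 0.0685, 0, 0, 0, 0],
    [-0.0064, 0.0685, 0, 0, 0, 0],
    [-0.0064, 0.0685, 0, 0, 0, 0],
  ],
)

```text
t: 67.95
tool_pos: [0.5518, -0.1671, 0.1682]
orientation: [3.141, 0.0, 0.001]
force: [-0.1, 0.8, 0.5]
opening: 0.0177
gripper_force: 25.0
```

Run:
```python
from fit import *
f=[]
for i in range(8): robot.read_camera("side"); f.append(robot.read_state()["force"])
print(np.mean(f,0),np.std(f,0)); st(); print(delta([.5176,-.4402,.21],down(0)))
```

```text
[0.66697913 0.97859821 0.87748965] [0.45966688 0.49993686 0.31971142]
t 68.35 p [ 0.5517 -0.1671  0.168 ] a 0.01 tz [ 3.e-04 -1.e-04 -1.e+00] F [1.5 0.9 0.7] open 0.0179 gf 25.0 q [-0.38  0.1   1.62 -0.    1.43  1.19]
(array([-34.1, 273.1, -42. ,   0. ,  -0. ,   0. ]), np.float64(4.454332912505213), np.float64(0.0018872563015770146))
```

All three are pressed. Now I'll hang the probe.

Request:
carry_out(
  rows=[
    [0, 0, -0.02, 0, 0, 0],
    [0, 0, -0.042, 0, 0, 0],
    [-0.034, 0.273, -0.042, 0, 0, 0],
    [-0.034, 0.273, -0.042, 0, 0, 0],
    [-0.034, 0.273, -0.042, 0, 0, 0],
    [-0.034, 0.273, -0.042, 0, 0, 0],
    [-0.034, 0.273, -0.042, 0, 0, 0],
    [-0.034, 0.273, -0.042, 0, 0, 0],
    [-0.034, 0.273, -0.042, 0, 0, 0],
    [-0.034, 0.273, -0.042, 0, 0, 0],
    [-0.034, 0.273, -0.042, 0, 0, 0],
  ],
)

```text
t: 69.72
tool_pos: [0.5181, -0.439, 0.2103]
orientation: [3.141, 0.003, 0.0]
force: [-0.1, 0.0, -1.5]
opening: 0.0175
gripper_force: 25.0
```

Run:
```python
from fit import *
robot.read_camera("side"); robot.read_camera("side"); st()
```

```text
t 69.83 p [ 0.518  -0.4393  0.2102] a 0.07 tz [ 1.e-04 -1.e-04 -1.e+00] F [-0.   0.6 -1.4] open 0.0179 gf 25.0 q [-0.78  0.35  1.25  0.    1.54  0.79]
```

Request:
carry_out(
  rows=[
    [0, 0, 0.01, 0, 0, 0],
    [0, 0, 0.03, 0, 0, 0],
    [0, 0, 0.05, 0, 0, 0],
    [0, 0, 0.07, 0, 0, 0],
    [0, 0, 0.085, 0, 0, 0],
    [0, 0, 0.093, 0, 0, 0],
    [0, 0, 0.097, 0, 0, 0],
    [0, 0, 0.0975, 0, 0, 0],
    [0, 0, 0.0975, 0, 0, 0],
  ],
)

```text
t: 70.95
tool_pos: [0.518, -0.4404, 0.1133]
orientation: [3.141, 0.0, 0.002]
force: [-0.3, -0.2, -1.1]
opening: 0.0178
gripper_force: 25.0
```

Request:
carry_out(
  rows=[
    [0, 0, 0, 0, 0, 0],
    [0, 0, 0, 0, 0, 0],
    [0, 0, 0, 0, 0, 0],
    [0, 0, 0, 0, 0, 0],
    [0, 0, -0.03, 0, 0, 0],
    [0, 0, -0.08, 0, 0, 0],
    [0, 0, -0.12, 0, 0, 0],
    [0, 0, -0.13, 0, 0, 0],
    [-0.08, -0.1, -0.13, 0, 0, 0],
    [-0.08, -0.1, -0.13, 0, 0, 0],
    [-0.08, -0.1, -0.13, 0, 0, 0],
    [-0.08, -0.1, -0.13, 0, 0, 0],
  ],
  jaw=100,
)

```text
t: 72.45
tool_pos: [0.4376, -0.34, 0.242]
orientation: [3.141, 0.001, 0.0]
force: [0.6, -0.5, 1.1]
opening: 0.0568
gripper_force: 0.0
```

Run:
```python
from fit import *
st(); c,im=chk("w17.png")
for t in("probe_grip","rest_hole"):
    for d in robot.outline_of("wrist",t)[:1]: print(t,round(d["conf"],2),np.round(d["pixel"]),d["pixels"].sum())
print("expected grip",proj(c,[.5177,-.4402,.128]),proj(c,[.5177,-.4402,.158]))
```

```text
t 72.45 p [ 0.4376 -0.34    0.242 ] a 0.02 tz [ 1.e-04 -2.e-04 -1.e+00] F [ 0.6 -0.5  1.1] open 0.0568 gf 0.0 q [-0.75 -0.    1.58 -0.    1.56  0.82]
copper 0.7 frame xy [-0.6 48.3] [ 9.  42.5 82.2]
brass 0.9 frame xy [-163.8   68. ] [31.4 22.1  5.7]
brass 0.86 frame xy [-141.2  -51.4] [25.6 49.5 27.7]
silver 0.94 frame xy [  0.1 -71.3] [35.1 43.9 88.7]
probe_grip 0.62 [437.  96.] 1359
rest_hole 0.7 [412.  97.] 6049
expected grip [443.31257591 101.17169472] [457.91714768  98.99947279]
```

```bash
python3 -c "
from plant import robot
print(robot.close_job())"
```

```text
the job is handed in; nothing more can be done
None
```

I handed the job in at about 72 s of the 210 s allowed. All three coupons were laid in and the lid shut. The probe was pressed on the zero block, then on the blue and red rings in copper, brass, silver order. The holder was swung over to its stop and the probe is back in its rest. The hand-in returned no score, so success rests on my force readings and network checks.

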